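# Load the hand press and tighten it to its click

## Robot

A 6-joint arm with a two-finger parallel gripper is mounted at the origin on a cart in front of the work surface, level with it; the furniture and walls round the work are solid. World frame = base frame: x ahead of the robot, y to its left, z up, the work surface at z = 0. Lengths are in m, angles in rad, forces in N, time in s.
With the tool pointing down it reaches from about 0.35 to 0.875 m from the base axis. Payload 15.5 kg.
Tool frame: the origin (TCP) lies at the very end of the fingers, on their centre line; the grasp point (between the pads) lies 19 mm behind it; z points along the fingers, y is the direction in which the jaws open and shut (so a half turn about z gives the same grasp; the last joint's range is limited). The gripper opens to 85 mm and grips with 20 to 120 N. Pads are 22 mm wide; open, the fingers measure 114 mm over their backs; the gripper's body (76 mm by 85 mm) begins 54 mm behind the grasp point. The pads swing forward as they close: fully open they stand 13 mm farther back than shut.
Start: joints at [-1.397, 0.494, 1.345, -0, 1.302, -0.096], TCP at [0.167, -0.602, 0.231] pointing down, gripper open.
Joint ranges: [-2.91, 2.91], [-0.82, 2.16], [0.22, 2.67], [-1.22, 4.37], [0.12, 2.79], [-3.08, 3.08]. Speed limits (rad/s): [1.89, 1.89, 2.57, 3.01, 3.01, 3.01].

## Interface

Orientations are given as a 3x3 rotation matrix whose columns are the frame's x, y, z axes.
In Python, from workcell import sense, snapshot, camera_info, ctrl gives the robot as it stands.
- The arm moves only by the tool move_arm, never from a script. Its argument "moves" is a list of rows, each an object with "travel": the shift along the world's x, y, z in m, a list of three; "rotation": the turn, a rotation vector about the world's x, y, z in rad, a list of three; "claw": the opening, from 0 (shut) to 1 (fully open). A call has 1 to 12 rows; each row shifts and turns the commanded pose from where the row before left it; what a row does not reach is not made up. A row lasts 1/8 s, in which the tool goes at most 62.5 mm and 10.7 degrees, less where a joint would pass 70% of its speed; a pose out of reach is approached as far as the arm can. A call with a gripper value outside its range is refused whole. The fingers move at their own pace and stop on an object; the grip force is fixed at half the most. Time passes only in rows, so rows that do not move let the fingers close. It gives the time, the measured TCP pose, the force and the opening at its end, in the units of the state.
- sense(): the state, without advancing time (a new reading comes with each control period).
- snapshot(name): name is "side" or "top" or "wrist"; returns the picture (480x640x3 uint8, red, green, blue); there is no depth.
- camera_info(name): a dict with "fx", "fy", "cx", "cy" (pixels), "position" and "rotation" of the camera in the world. Camera axes: x right, y up, looking along -z (the intrinsics and any distortion apply to the point x, -y, -z); pixel columns grow to the right and rows downward; lengths in m; the calibration is good to about 2 mm. A picture is of the moment at which its call begins: read the wrist's pose just before it. camera_info takes no time and is no camera call; for the wrist camera it gives the pose at the moment of the call.
- ctrl.job_done(): hands the job in, once; it reports no verdict.
The state is a dict: "t": time; "joints": joint angles; "joint_velocities": joint speeds; "tau": joint torques, N m; "position": TCP position; "orientation": TCP orientation; "ft_force": force on the tool from outside, world axes, zero at the start; "torque": the same for the moment, N m; "opening": opening from 0.0 (shut) to 1.0 (fully open).
Only numpy, scipy, OpenCV 4.12 (cv2) and the standard library are available. Lean on these libraries where they do the work, as an engineer would, in place of code of your own. Each camera call takes 0.05 s, during which the arm holds its last target.

## Task

Take the pin tool from its stand, hold the recessed release button of the hand press's slide down with it and push the slide fully home under the ram, where the button must spring up and latch; then put the pin tool back upright in its stand. After that turn the press's torque handle clockwise (seen from above) until it is tight and the handle visibly breaks over at its hinge, do not force it on to the end of the hinge's travel, and let go of it. Leave the beaker, the vial and the timer where they are.

Things in the scene. Friction and masses are not known exactly. Their poses are not given: they have to be found in the camera images.
- pin_grip (a point): Pin tool, standing upright and loose in its stand: grey plastic handle 16 mm across and 54 mm long, under it a dark steel collar 26 mm across and 8 mm high, under that a steel pin 6 mm across and 36 mm long; 98 mm in all, 60 g. This point is the middle of the grey handle, on the axis, 71 mm above the pin's tip; the point's z axis points from the tip to the handle.
- pin_tip (a point): The lower end of the pin tool's steel pin, on its axis.
- stand_rim (a point): Fixed aluminium pin stand, an upright round tube 38 mm across and 45 mm high (56 mm across at the foot) with a 16 mm hole, 40 mm deep. This point is the centre of its mouth, on top. The pin hangs in the hole with its collar resting on the rim (tip 9 mm above the worktop).
- spindle_axis (a point): On the vertical axis of the press's spindle, 115 mm above the worktop, the height of the torque handle's centre line. The press is fixed: a grey base plate 150 x 335 mm, on it two guide rails as high as the slide (36 mm); two columns and a grey crosshead (150 x 52 mm, top at 94 mm) stand over the rails, with the spindle and the downward ram in the middle.
- spindle (a joint): Angle of the spindle (rad); grows as it is turned clockwise seen from above. It starts between 0 and 0.3, turns with light friction (0.25 N m) and is tight, at a firm stop, at 1.3. It stays where it is left and lowers the ram on to the die.
- handle_grip (a point): Middle of the grey round grip with dark rings (21 mm across, 100 mm long) of the torque handle, a level bar at 115 mm height. This point is 170 mm from the spindle axis; the direction from spindle_axis to it is the handle's direction while the handle is straight. The bar ends 224 mm from the axis. At the start it points roughly towards the robot, mostly a little to its right; it sweeps past the robot's side of the press.
- handle (a joint): Break-over hinge of the torque handle (rad), an upright hinge 42 mm from the spindle axis: 0 = straight, grows as the handle bends clockwise. A preloaded spring holds it straight until about 0.9 N m (about 7 N sideways at the grip point); then, with the spindle tight, it gives way at nearly constant force. It counts as broken over from 0.12, and is forced too far beyond 0.45 (end of travel 0.55). The hinge is damped, and springs straight in under half a second when let go.
- slide (a joint): Travel of the slide along the rails (m): 0 = out (start), 0.070 = fully home with the die under the ram, at a stop. The slide is an aluminium bar 50 mm wide and 165 mm long, top 36 mm above the worktop, with a round steel die (32 mm across, 10 mm high) on it. Friction about 2 N. It is locked at both ends unless the release button is down.
- release (a joint): Release button's travel (m): 0 = up, 0.007 = fully down, spring force 2 N at first and 5 N at the end. Locked while under 0.004; when down 0.0045 or more the slide moves freely. The cross pin of the button drops into a notch of the rails at each end, so that the button springs up and latches again when the slide is home and the pin is lifted.
- button_top (a point): Centre of the top of the release button, 14 mm across, at the bottom of a 17 mm round hole in the top of the slide near its outer end; when up it lies 8 mm below the slide's top, 28 mm above the worktop. It moves with the slide; at the start it is 170 mm from the spindle axis, horizontally. The slide's direction of travel (home) is level, straight from this point to the spindle axis; pushing with the pin against the hole's wall moves the slide.
- beaker: Bystander: glass beaker, 53 mm across, 70 mm high; origin under its centre.
- lab_timer: Bystander: small bench timer lying flat, 72 x 62 x 19 mm; origin under its centre.
- vial: Bystander: sample vial with a white cap, 27 mm across, 66 mm high; origin under its centre.
There are look-alikes about, which are no part of the job. Leave any green look-alike of the part that bears stand_rim alone.

How it is judged:
On the way, in this order (a step that is already met when the one before it is completed fails the run):
1. the pin's tip holds the release button down and the slide has begun to move (value of joint release above 0.0035 m and distance between pin_tip and button_top below 0.012 m and value of joint slide between 0.015 and 0.06 m), for 0.05 s.
2. the slide is fully home and its button has sprung up (latched) (value of joint slide above 0.066 m and value of joint release below 0.002 m), for 0.1 s.
3. the pin tool is back, upright in its stand and let go (horizontal distance between pin_tip and stand_rim below 0.012 m and z of pin_tip in the frame of stand_rim below -0.03 m and angle between pin_tip's own z axis and vertical below 0.2 rad and contact force between the fingers and anything else below 0.05 N), for 0.1 s.
4. the spindle is tight and the torque handle has broken over (value of joint spindle above 1.24 rad and value of joint handle above 0.12 rad), for 0.05 s.
At the end, for the whole second after the job is handed in: The slide is within 4 mm of fully home with its button up, the spindle is within 0.1 rad of its tight stop (1.3), the torque handle has been let go and is straight again (under 0.06 rad), and the pin tool stands upright (within 0.2 rad) in its stand, its tip at least 30 mm below the rim (all of step 2 and value of joint spindle above 1.2 rad and value of joint handle below 0.06 rad and horizontal distance between pin_tip and stand_rim below 0.012 m and z of pin_tip in the frame of stand_rim below -0.03 m and angle between pin_tip's own z axis and vertical below 0.2 rad); the robot touches nothing.
It fails at once if the torque handle is forced on towards the end of its hinge's travel (value of joint handle above 0.45 rad).
It fails at once if the spindle is turned down before the slide is home (value of joint spindle above 0.6 rad and value of joint slide below 0.06 m).
It fails at once if the beaker, the vial or the timer is moved (30 mm) or tipped over (distance of any of beaker, vial, lab_timer from where it was at the start of the episode above 0.03 m or angle between any of beaker, vial's own z axis and vertical above 0.5 rad).
It also fails if it takes over 66 s, if anything falls off the work surface, if the arm or the gripper's body presses on something with over 40 N, if the wrist force passes 120 N, or if a joint passes its speed limit or range.

## Working session

There is one attempt and no reset: what is moved stays moved. The work goes in short steps, Python scripts to look and compute and a tool call to move; the robot and the scene stay as the last step left them, time stands still between calls to the robot, and variables do not carry over. Pictures are saved under pics/ and viewed, and the job is handed in when it is done.

Besides the shell and the picture viewer there is one more tool, called after "Call:" as name(argument=value, ...), one argument or row to a line, values as JSON. move_arm: Moves the arm, as the interface text tells. Its arguments: {"type":"object","properties":{"moves":{"type":"array","items":{"type":"object","properties":{"travel":{"type":"array","items":{"type":"number"}},"rotation":{"type":"array","items":{"type":"number"}},"claw":{"type":"number"}}}}},"required":["moves"]}

```bash
ls; mkdir -p pics
python3 - <<'E'
from workcell import sense, snapshot, camera_info
import cv2
s=sense();print(s['t'],s['position'],s['orientation'],s['opening'],s['ft_force'])
for n in("side","top","wrist"):
    print(n,camera_info(n))
    cv2.imwrite(f'pics/{n}0.png',snapshot(n)[:,:,::-1])
E
```

```text
pics
0.0 [ 0.16650535 -0.60205166  0.2307017 ] [[ 9.63836856e-01  2.66492906e-01 -2.16528782e-04]
 [ 2.66492972e-01 -9.63836137e-01  1.18210169e-03]
 [ 1.06323449e-04 -1.19705657e-03 -9.99999278e-01]] 0.9965884578273562 [ 0.61241683 -0.02021964  0.44172053]
side {'fx': 468.8594458138534, 'fy': 468.8594458138534, 'cx': 320.77419744330876, 'cy': 246.35282091199275, 'position': array([ 0.48598532, -0.69921261,  0.69761111]), 'rotation': array([[ 0.99784599,  0.02962891, -0.05852788],
       [-0.06457984,  0.60042324, -0.79707049],
       [ 0.01152517,  0.79913332,  0.60104336]])}
top {'fx': 490.50531569745175, 'fy': 490.50531569745175, 'cx': 321.25599788350297, 'cy': 247.4646796061767, 'position': array([0.46447945, 0.08863454, 1.24646275]), 'rotation': array([[-0.00529694,  0.99834271, -0.0573042 ],
       [-0.99995125, -0.00576558, -0.00801591],
       [-0.00833302,  0.05725895,  0.99832458]])}
wrist {'fx': 363.866771476444, 'fy': 363.866771476444, 'cx': 320.8082984202043, 'cy': 237.76806024224888, 'position': array([ 0.23422822, -0.5838086 ,  0.37366852]), 'rotation': array([[ 2.67085477e-01,  9.25880822e-01,  2.67226593e-01],
       [-9.63672408e-01,  2.56874697e-01,  7.31497145e-02],
       [-9.15832360e-04, -2.77056121e-01,  9.60853302e-01]])}
```

View pics/side0.png

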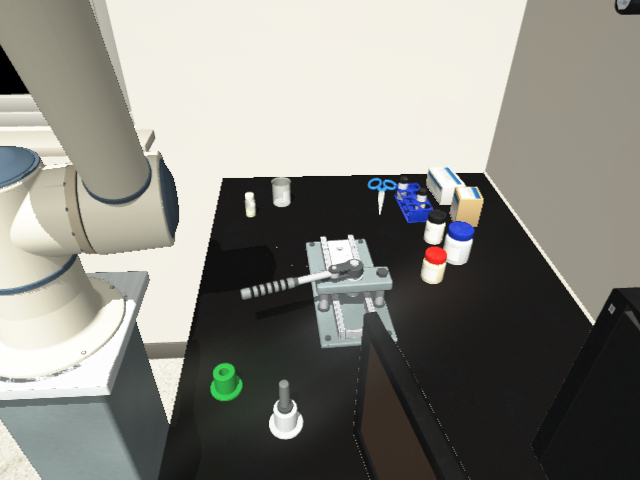

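View pics/top0.png

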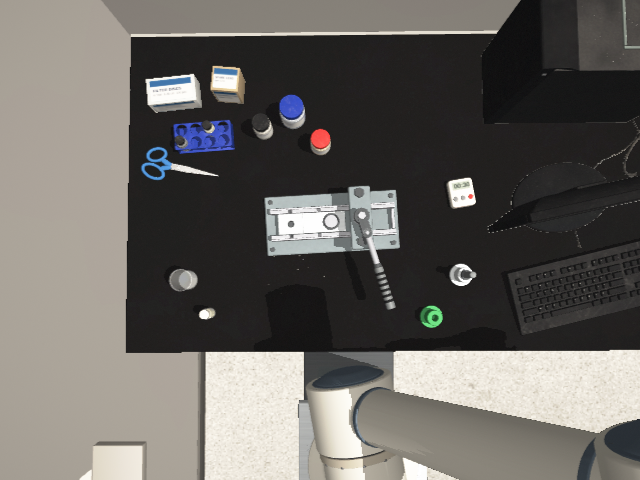

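View pics/wrist0.png

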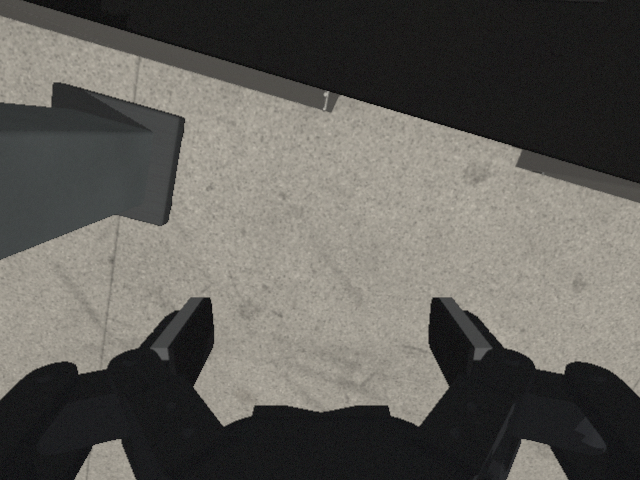

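Run:
```python
import cv2
t=cv2.imread('pics/top0.png');s=cv2.imread('pics/side0.png')
def crop(im,x0,y0,w,h,k,n): cv2.imwrite(n,cv2.resize(im[y0:y0+h,x0:x0+w],None,fx=k,fy=k,interpolation=cv2.INTER_CUBIC))
crop(t,255,180,155,140,5,'pics/c1.png')
crop(t,410,250,80,80,7,'pics/c2.png')
crop(s,195,340,130,110,6,'pics/c3.png')
crop(s,230,225,170,125,4.5,'pics/c4.png')
```

```text
(no output)
```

View pics/c1.png

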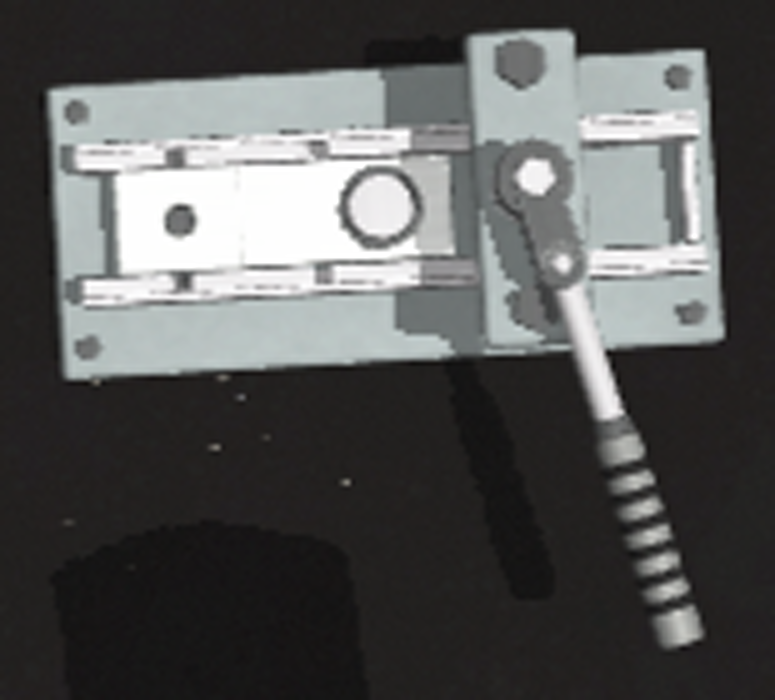

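View pics/c2.png

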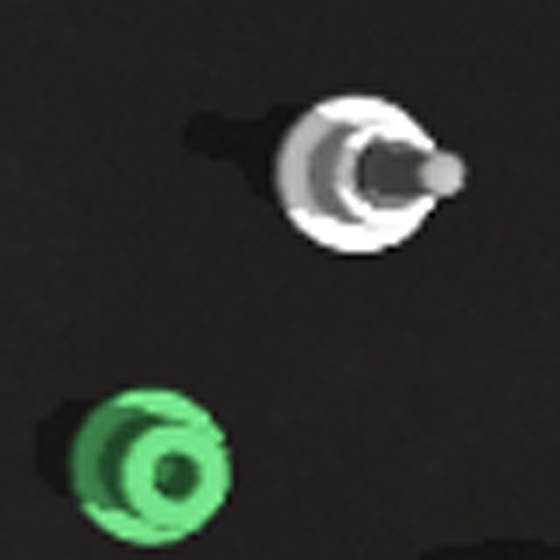

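View pics/c3.png

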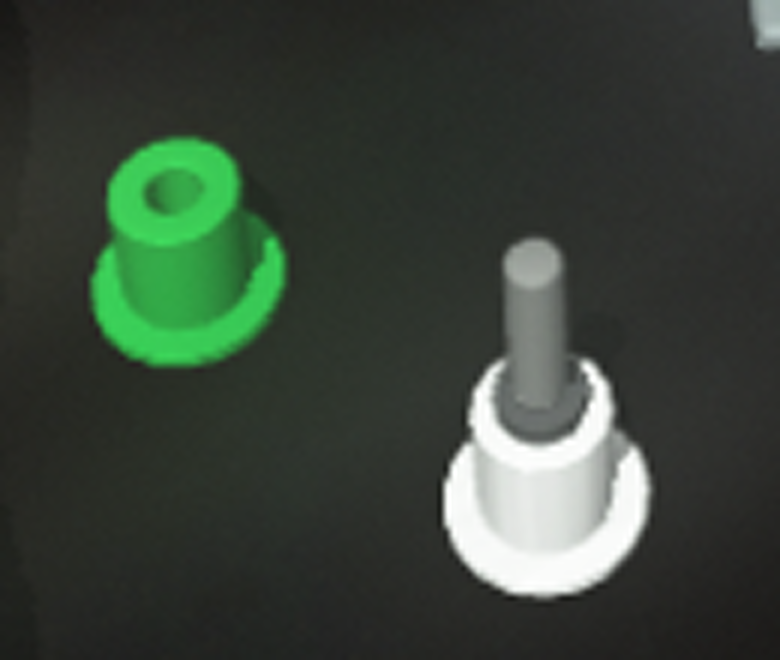

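View pics/c4.png

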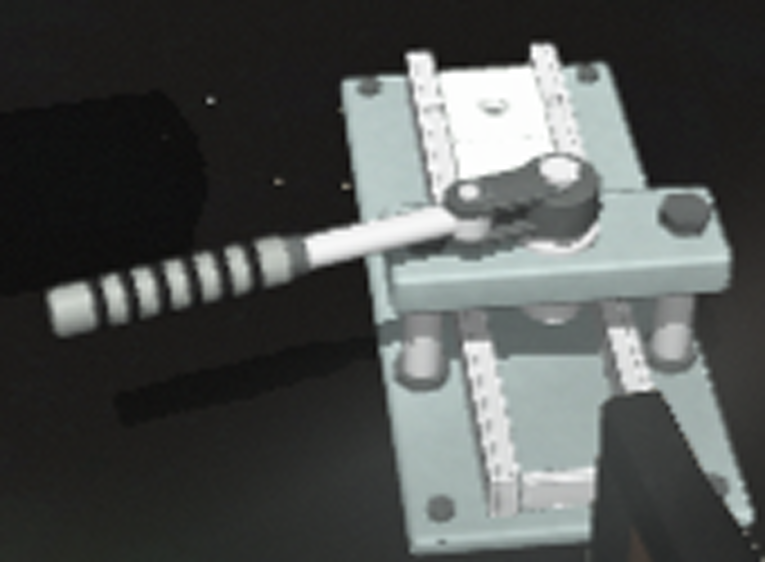

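```bash
cat > h.py <<'E'
import numpy as np
from workcell import camera_info
def ray(ci,u,v):
    d=np.array([(u-ci['cx'])/ci['fx'],-(v-ci['cy'])/ci['fy'],-1]); return ci['position'],ci['rotation']@(d/np.linalg.norm(d))
def tri(obs):
    A=np.zeros((3,3));b=np.zeros(3);R=[]
    for ci,u,v in obs:
        p,d=ray(ci,u,v);P=np.eye(3)-np.outer(d,d);A+=P;b+=P@p;R.append((p,P))
    x=np.linalg.solve(A,b);return x,[round(1e3*np.linalg.norm(P@(x-p)),1) for p,P in R]
def atz(ci,u,v,z):
    p,d=ray(ci,u,v);return p+d*(z-p[2])/d[2]
def proj(ci,x):
    c=ci['rotation'].T@(np.array(x)-ci['position']);return ci['cx']+ci['fx']*c[0]/-c[2],ci['cy']-ci['fy']*c[1]/-c[2]
E
python3 - <<'E'
from h import *
np.set_printoptions(precision=4,suppress=True)
T=camera_info('top');S=camera_info('side')
def two(n,t,s): print(n,*tri([(T,*t),(S,*s)]))
two('handletop',(473.3,274.7),(283.8,383.9))
two('hole',(291,224),(339.6,248.3))
two('spin',(362.4,215.2),(354.4,262.3))
two('hinge',(255+562/5,180+262/5),(230+470/4.5,225+190/4.5))
two('gripend',(255+682/5,180+628/5),(230+72/4.5,225+308/4.5))
two('die',(255+381/5,180+205/5),(0,0)) if 0 else None
print(atz(T,291,224,.036),atz(S,339.6,248.3,.036))
print(atz(T,255+381/5,180+205/5,.046))
print('footwhite',atz(T,410+355/7,250+173/7,.003))
print('stand rim green',atz(T,410+175/7,250+475/7,.045))
E
```

```text
handletop [ 0.4651 -0.2546  0.1036] [np.float64(0.4), np.float64(0.4)]
hole [0.5938 0.1733 0.0322] [np.float64(0.7), np.float64(0.7)]
spin [0.6028 0.0028 0.127 ] [np.float64(0.5), np.float64(0.5)]
hinge [ 0.5632 -0.0083  0.1255] [np.float64(0.4), np.float64(0.4)]
gripend [ 0.3963 -0.0622  0.1151] [np.float64(1.3), np.float64(1.3)]
[0.5927 0.1731 0.036 ] [0.5939 0.1685 0.036 ]
[0.5984 0.0735 0.046 ]
footwhite [ 0.4649 -0.2532  0.003 ]
stand rim green [ 0.3606 -0.1771  0.045 ]
```

Run:
```python
from h import *
np.set_printoptions(precision=4,suppress=True)
T=camera_info('top');S=camera_info('side')
print(tri([(T,488,230),(S,370,315)]))
print(atz(T,510,275,.02),atz(T,461,192,.019))
```

```text
(array([ 0.5721, -0.2489,  0.2377]), [np.float64(15.7), np.float64(15.7)])
[ 0.4635 -0.3709  0.02  ] [ 0.6727 -0.254   0.019 ]
```

Call:
move_arm(
  moves=[
    {"travel": [0.03,0.035,0.015],"rotation": [0,0,-0.03],"claw": 1},
    {"travel": [0.03,0.04,0.015],"rotation": [0,0,-0.03],"claw": 1},
    {"travel": [0.03,0.04,0.015],"rotation": [0,0,-0.03],"claw": 1},
    {"travel": [0.03,0.04,0.015],"rotation": [0,0,-0.03],"claw": 1},
    {"travel": [0.03,0.04,0],"rotation": [0,0,-0.03],"claw": 1},
    {"travel": [0.03,0.04,0],"rotation": [0,0,-0.03],"claw": 1},
    {"travel": [0.03,0.04,0],"rotation": [0,0,-0.034],"claw": 1},
    {"travel": [0.02,0.03,0],"rotation": [0,0,0],"claw": 1},
  ],
)

```text
t: 1.15
position: [0.3975, -0.2956, 0.2912]
orientation: [[0.998, 0.056, -0.0], [0.056, -0.998, 0.0], [0.0, -0.0, -1.0]]
ft_force: [0.6, -0.6, 0.7]
opening: 1.0
```

Run:
```python
from workcell import *
import cv2,pickle
ci=camera_info('wrist');pickle.dump(ci,open('w1.pkl','wb'));print(ci['position'],sense()['joints'])
cv2.imwrite('pics/w1.png',snapshot('wrist')[:,:,::-1])
cv2.imwrite('pics/s1.png',snapshot('side')[:,:,::-1])
```

```text
[ 0.46757411 -0.29205067  0.43412139] [-7.60225747e-01  2.50404536e-01  1.56729635e+00  2.24687706e-04
  1.32410022e+00  7.54400476e-01]
```

View pics/w1.png

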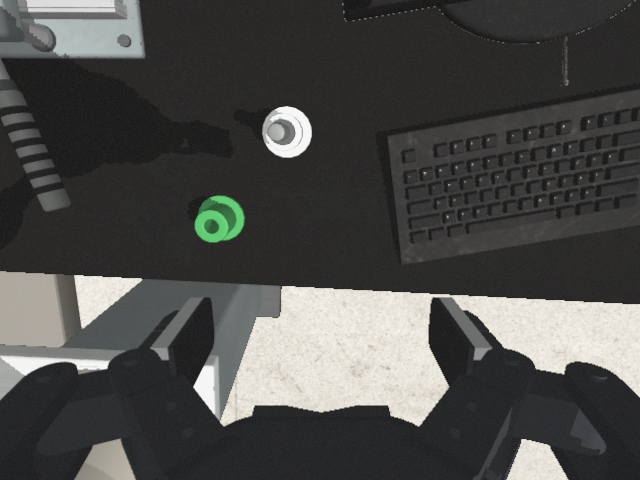

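View pics/s1.png

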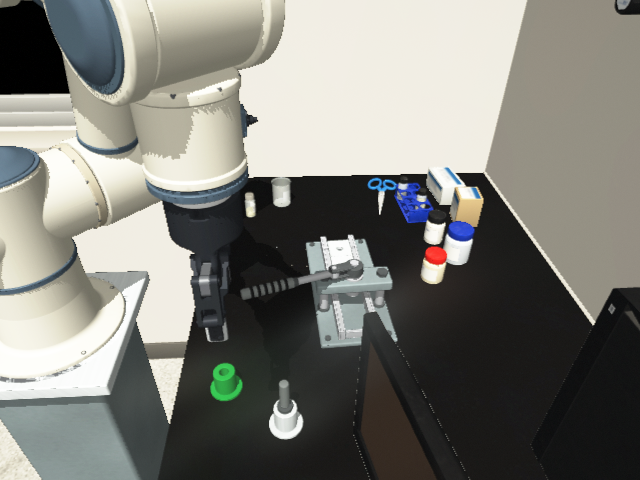

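Run:
```python
from h import *
import pickle,cv2
np.set_printoptions(precision=4,suppress=True)
T=camera_info('top');S=camera_info('side');W=pickle.load(open('w1.pkl','rb'))
im=cv2.imread('pics/w1.png');cv2.imwrite('pics/w1c.png',cv2.resize(im[90:170,240:340],None,fx=7,fy=7,interpolation=cv2.INTER_CUBIC))
a=(T,473.3,274.7);b=(S,283.8,383.9);c=(W,276,131)
print(tri([a,b,c]),tri([a,c]),tri([b,c]))
for z in(.2,.25): print(atz(W,345,18,z))
for x in [(.465,-.254,.107),(.465,-.254,.045)]: print(proj(T,x),proj(S,x),proj(W,x))
```

```text
(array([ 0.4657, -0.254 ,  0.1036]), [np.float64(1.2), np.float64(0.6), np.float64(1.6)]) (array([ 0.4658, -0.2534,  0.1077]), [np.float64(1.1), np.float64(1.1)]) (array([ 0.4661, -0.2527,  0.1011]), [np.float64(0.7), np.float64(0.7)])
[ 0.5312 -0.3022  0.2   ]
[ 0.5176 -0.3001  0.25  ]
(np.float64(473.4469725628057), np.float64(274.58650091836165)) (np.float64(283.391732558451), np.float64(382.1783757987401)) (np.float64(276.7216622246679), np.float64(133.31741090882437))
(np.float64(465.7872753040873), np.float64(274.6387976022707)) (np.float64(284.8102049449766), np.float64(406.53700111630974)) (np.float64(283.75105735185207), np.float64(133.23794090630412))
```

View pics/w1c.png

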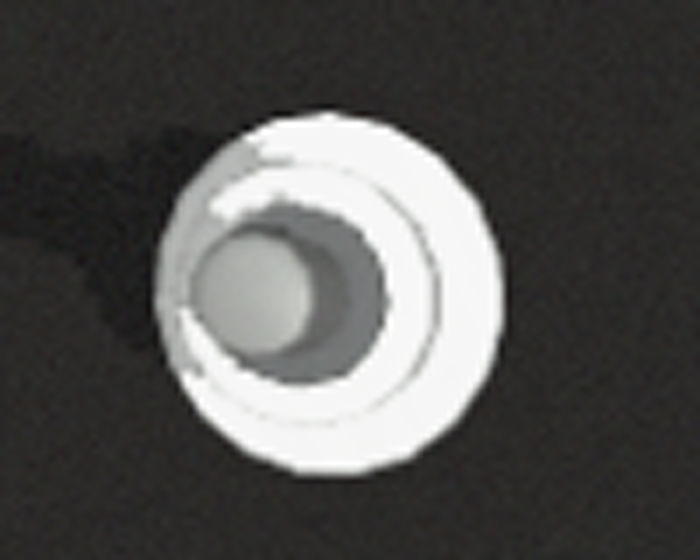

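Run:
```python
from h import *
import pickle
np.set_printoptions(precision=4,suppress=True)
T=camera_info('top');S=camera_info('side');W=pickle.load(open('w1.pkl','rb'))
print(tri([(S,357,432),(W,345,18)]))
print(tri([(S,370,315),(T,488,233)]),tri([(S,362,318),(T,488,233)]))
for z in(.1,.2,.3,.4): print(atz(T,488,233,z),atz(S,370,315,z))
```

```text
(array([ 0.5725, -0.3085,  0.0511]), [np.float64(0.9), np.float64(0.9)])
(array([ 0.5689, -0.2491,  0.238 ]), [np.float64(18.7), np.float64(18.7)]) (array([ 0.5638, -0.2496,  0.2332]), [np.float64(13.2), np.float64(13.2)])
[ 0.5619 -0.2923  0.1   ] [ 0.6185 -0.1137  0.1   ]
[ 0.5534 -0.2591  0.2   ] [ 0.5963 -0.2116  0.2   ]
[ 0.5449 -0.2258  0.3   ] [ 0.5742 -0.3096  0.3   ]
[ 0.5364 -0.1926  0.4   ] [ 0.552  -0.4076  0.4   ]
```

Call:
move_arm(
  moves=[
    {"travel": [0.014,0.009,-0.02],"rotation": [0,0,0.18],"claw": 1},
    {"travel": [0.014,0.009,-0.02],"rotation": [0,0,0.18],"claw": 1},
    {"travel": [0.014,0.008,-0.02],"rotation": [0,0,0.18],"claw": 0.7},
    {"travel": [0.014,0.008,-0.02],"rotation": [0,0,0.18],"claw": 0.6},
    {"travel": [0.0125,0.008,-0.02],"rotation": [0,0,0.18],"claw": 0.6},
    {"travel": [0,0,0],"rotation": [0,0,0],"claw": 0.6},
  ],
)

```text
t: 2.0
position: [0.4647, -0.255, 0.19]
orientation: [[0.577, 0.817, -0.002], [0.817, -0.577, 0.001], [-0.0, -0.003, -1.0]]
ft_force: [0.2, -0.7, -0.1]
opening: 0.6
```

Run:
```python
from workcell import *
from h import *
import cv2,pickle
ci=camera_info('wrist');print(sense()['position'])
cv2.imwrite('pics/w2.png',snapshot('wrist')[:,:,::-1])
for z in(.107,.045): print(proj(ci,(.466,-.2535,z)))
```

```text
[ 0.46468009 -0.25498082  0.19003846]
(np.float64(321.2782748649698), np.float64(241.95409847136975))
(np.float64(321.37348312797013), np.float64(219.93688152967272))
```

View pics/w2.png

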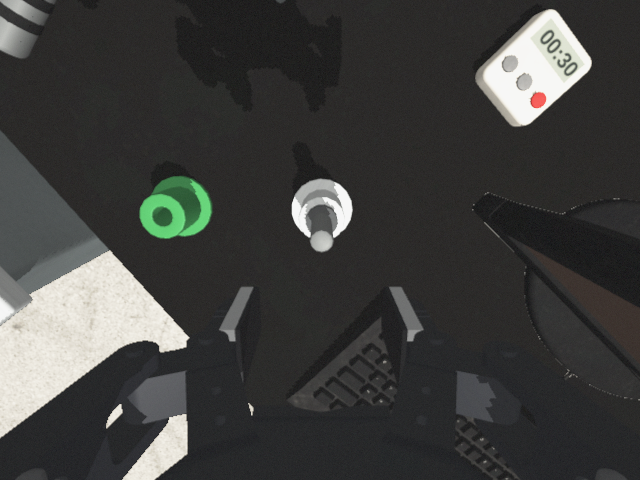

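Call:
move_arm(
  moves=[
    {"travel": [0.001,0.0015,-0.035],"rotation": [0,0,0],"claw": 0.6},
    {"travel": [0,0,-0.035],"rotation": [0,0,0],"claw": 0.6},
    {"travel": [0,0,-0.035],"rotation": [0,0,0],"claw": 0.6},
    {"travel": [0,0,-0.022],"rotation": [0,0,0],"claw": 0.6},
    {"travel": [0,0,0],"rotation": [0,0,0],"claw": 0},
    {"travel": [0,0,0],"rotation": [0,0,0],"claw": 0},
    {"travel": [0,0,0],"rotation": [0,0,0],"claw": 0},
    {"travel": [0,0,0],"rotation": [0,0,0],"claw": 0},
  ],
)

```text
t: 3.05
position: [0.4667, -0.2545, 0.0655]
orientation: [[0.577, 0.817, 0.002], [0.817, -0.577, -0.001], [-0.0, 0.002, -1.0]]
ft_force: [-2.3, -1.3, 9.4]
opening: 0.172
```

Call:
move_arm(
  moves=[
    {"travel": [0,0,0.02],"rotation": [0,0,0],"claw": 0},
    {"travel": [0,0,0.03],"rotation": [0,0,0],"claw": 0},
    {"travel": [0,0,0.04],"rotation": [0,0,0],"claw": 0},
    {"travel": [0,0,0.04],"rotation": [0,0,0],"claw": 0},
    {"travel": [0,0,0.03],"rotation": [0,0,0],"claw": 0},
    {"travel": [0,0,0],"rotation": [0,0,0],"claw": 0},
  ],
)

```text
t: 3.8
position: [0.4671, -0.2545, 0.2271]
orientation: [[0.577, 0.817, 0.004], [0.817, -0.577, -0.003], [0.0, 0.005, -1.0]]
ft_force: [1.3, 0.9, -1.8]
opening: 0.169
```

Run:
```python
from workcell import *
from h import *
import cv2,pickle
s=sense();print(s['position'],s['ft_force'],s['joints'])
for n in('wrist','side','top'):
  ci=camera_info(n)
  print(n,[np.round(proj(ci,s['position']+np.array([0,0,z])),1) for z in(-.0565,-.0115,.0415)])
  cv2.imwrite(f'pics/{n}3.png',snapshot(n)[:,:,::-1])
s=cv2.imread('pics/side3.png');cv2.imwrite('pics/s3c.png',cv2.resize(s[260:380,220:340],None,fx=5,fy=5))
```

```text
[ 0.46706083 -0.25452803  0.22706205] [ 1.2500875   0.94251743 -1.76049882] [-6.11260260e-01  3.65412205e-01  1.58400617e+00  2.16417513e-05
  1.18707349e+00  3.96641038e-03]
wrist [array([320.1, 258.4]), array([320.4, 290.8]), array([321.1, 359.7])]
side [array([283.2, 354.6]), array([282., 333.]), array([280.5, 305. ])]
top [array([482.4, 273.6]), array([489.3, 273.5]), array([498.2, 273.4])]
```

View pics/wrist3.png

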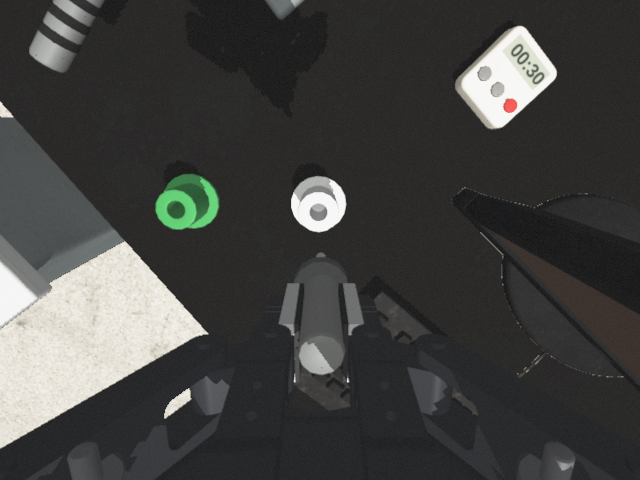

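View pics/s3c.png

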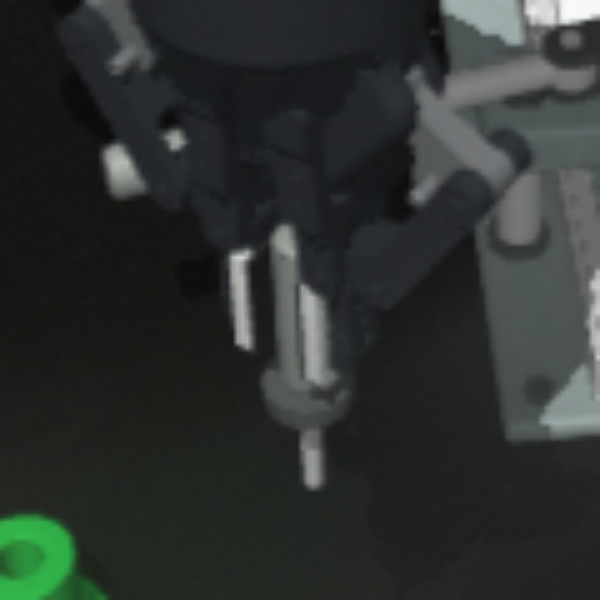

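Run:
```python
from h import *
import cv2
w=cv2.imread('pics/wrist3.png');a=cv2.resize(w[240:380,260:380],None,fx=5,fy=5)
s=cv2.imread('pics/top3.png');b=cv2.resize(s[235:315,440:520],None,fx=8.75,fy=8.75)
cv2.imwrite('pics/c5.png',np.hstack([a[:600],b[:600,:]])[:, :800])
cv2.imwrite('pics/c6.png',b)
S=camera_info('side');W=camera_info('wrist')
print(tri([(S,282.6,357),(W,320.5,255)]))
print(tri([(S,282.6,357),(W,320.5,255)])[0]-[ 0.46706083,-0.25452803,0.22706205])
```

```text
(array([ 0.46598887, -0.25290543,  0.16349689]), [np.float64(0.1), np.float64(0.1)])
[-0.00107196  0.0016226  -0.06356516]
```

View pics/c5.png

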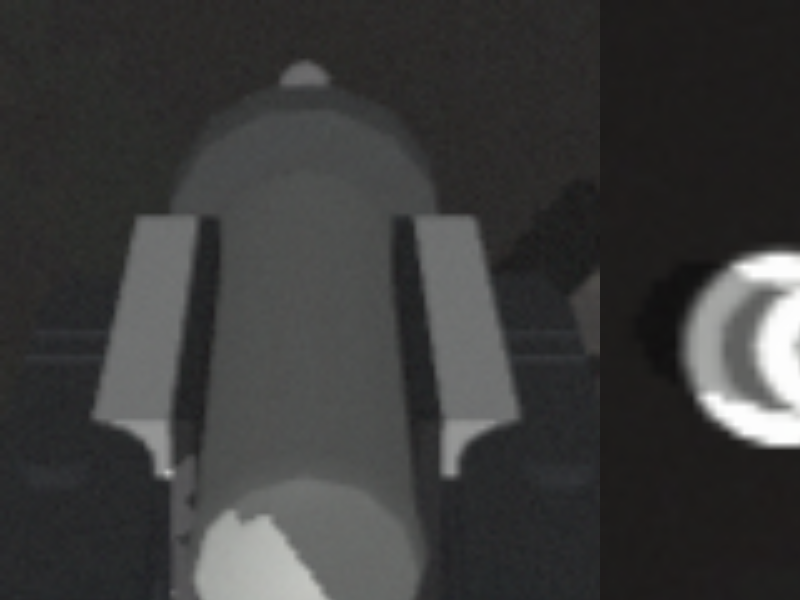

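Call:
move_arm(
  moves=[
    {"travel": [0.007,0.024,0],"rotation": [0,0,-0.06],"claw": 0},
    {"travel": [0.013,0.045,0],"rotation": [0,0,-0.1],"claw": 0},
    {"travel": [0.015,0.05,0],"rotation": [0,0,-0.12],"claw": 0},
    {"travel": [0.015,0.05,0],"rotation": [0,0,-0.12],"claw": 0},
    {"travel": [0.015,0.05,0],"rotation": [0,0,-0.12],"claw": 0},
    {"travel": [0.015,0.05,0],"rotation": [0,0,-0.12],"claw": 0},
    {"travel": [0.015,0.05,0],"rotation": [0,0,-0.12],"claw": 0},
    {"travel": [0.015,0.05,0],"rotation": [0,0,-0.1],"claw": 0},
    {"travel": [0.011,0.04,-0.03],"rotation": [0,0,-0.04],"claw": 0},
    {"travel": [0.005,0.018,-0.04],"rotation": [0,0,0],"claw": 0},
    {"travel": [0,0,-0.03],"rotation": [0,0,0],"claw": 0},
    {"travel": [0,0,0],"rotation": [0,0,0],"claw": 0},
  ],
)

```text
t: 5.45
position: [0.59, 0.1729, 0.1213]
orientation: [[0.998, 0.056, -0.006], [0.056, -0.998, -0.001], [-0.006, 0.001, -1.0]]
ft_force: [0.8, -0.0, -0.7]
opening: 0.169
```

Run:
```python
from workcell import *
from h import *
import cv2,pickle
s=sense();print(s['position'],s['orientation'],s['ft_force'])
for n in('wrist','side'):
  ci=camera_info(n)
  print(n,[np.round(proj(ci,s['position']+np.array([0,0,z])),1) for z in(-.0625,)])
  cv2.imwrite(f'pics/{n}4.png',snapshot(n)[:,:,::-1])
s=cv2.imread('pics/side4.png');cv2.imwrite('pics/s4c.png',cv2.resize(s[190:290,280:400],None,fx=6,fy=6))
```

```text
[0.59001484 0.17292716 0.12132295] [[ 9.98407818e-01  5.60880024e-02 -5.99704275e-03]
 [ 5.60820316e-02 -9.98425491e-01 -1.15931531e-03]
 [-6.05262404e-03  8.21143126e-04 -9.99981346e-01]] [ 0.84079882 -0.01199107 -0.7488707 ]
wrist [array([320. , 254.9])]
side [array([338.1, 239.3])]
```

View pics/wrist4.png

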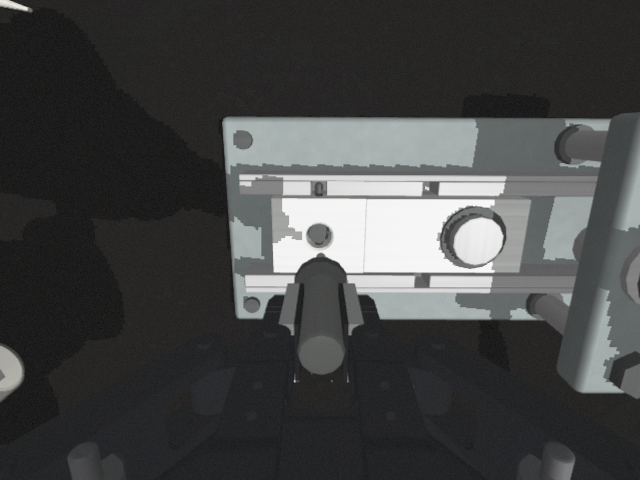

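View pics/s4c.png

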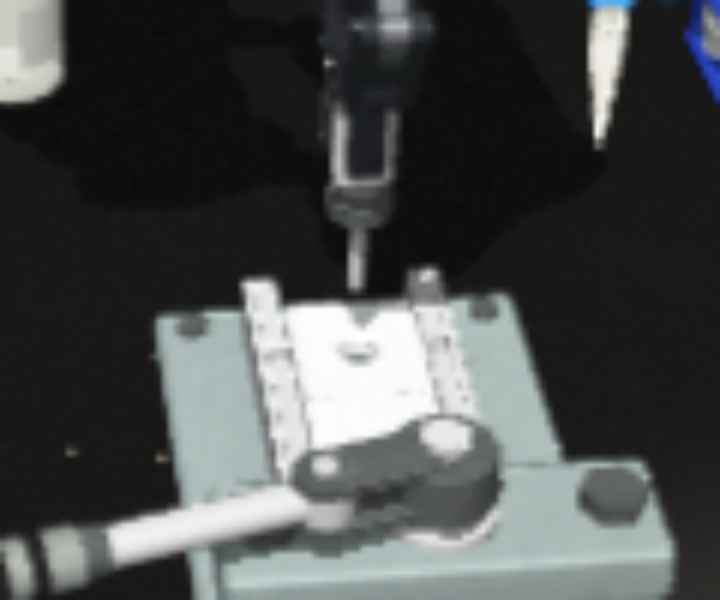

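Run:
```python
from h import *
from workcell import sense
np.set_printoptions(precision=4,suppress=True)
T=camera_info('top');S=camera_info('side');W=camera_info('wrist')
print('hole',atz(W,319.5,236,.036),atz(T,291,224,.036),atz(S,339.6,248.3,.036),tri([(W,319.5,236),(T,291,224),(S,339.6,248.3)]))
t=tri([(W,320.5,255.5),(S,339.5,238)]);print('tip',t,t[0]-sense()['position'])
print('die',atz(W,474,237,.046),'spin',tri([(T,362.4,215.2),(S,354.4,262.3)])[0])
```

```text
hole [0.5967 0.1736 0.036 ] [0.5927 0.1731 0.036 ] [0.5939 0.1685 0.036 ] (array([0.5943, 0.1736, 0.0314]), [np.float64(1.0), np.float64(1.2), np.float64(0.5)])
tip (array([0.5927, 0.1726, 0.063 ]), [np.float64(0.4), np.float64(0.4)]) [ 0.0006 -0.0003 -0.0615]
die [0.6043 0.0761 0.046 ] spin [0.6028 0.0028 0.127 ]
```

Call:
move_arm(
  moves=[
    {"travel": [0.0035,0.0005,-0.008],"rotation": [0,0,0],"claw": 0},
    {"travel": [0,0,-0.01],"rotation": [0,0,0],"claw": 0},
    {"travel": [0,0,0],"rotation": [0,0,0],"claw": 0},
  ],
)

```text
t: 5.92
position: [0.5951, 0.1734, 0.1056]
orientation: [[0.998, 0.056, -0.001], [0.056, -0.998, -0.0], [-0.001, 0.0, -1.0]]
ft_force: [-0.7, -0.3, -1.1]
opening: 0.173
```

Run:
```python
from workcell import *
from h import *
import cv2,pickle
s=sense();print(s['position'],s['ft_force'])
w=snapshot('wrist')[:,:,::-1];v=snapshot('side')[:,:,::-1]
a=cv2.resize(w[180:320,240:400],None,fx=3.75,fy=3.75);b=cv2.resize(v[195:275,290:350],None,fx=6.56,fy=6.56)
cv2.imwrite('pics/c7.png',np.hstack([a[:524,:400+0],b[:524]]) if 0 else a);cv2.imwrite('pics/c8.png',b)
```

```text
[0.5951422  0.17338816 0.10561232] [-0.66163771 -0.33288448 -1.13021999]
```

View pics/c7.png

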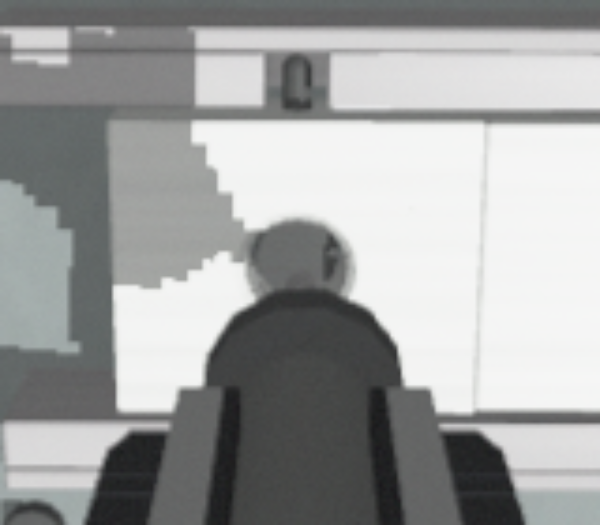

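View pics/c8.png

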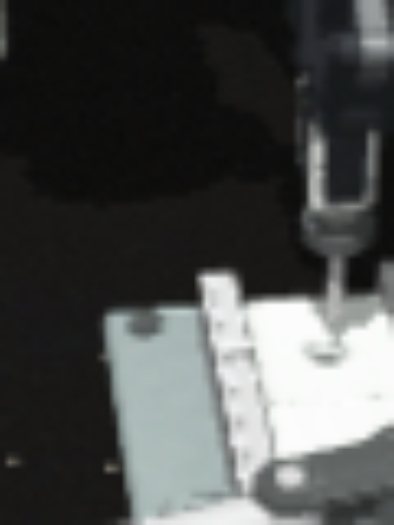

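Call:
move_arm(
  moves=[
    {"travel": [-0.001,0,-0.008],"rotation": [0,0,0],"claw": 0},
    {"travel": [0,0,-0.006],"rotation": [0,0,0],"claw": 0},
    {"travel": [0,0,0],"rotation": [0,0,0],"claw": 0},
  ],
)

```text
t: 6.4
position: [0.5942, 0.1735, 0.0916]
orientation: [[0.998, 0.056, -0.001], [0.056, -0.998, -0.0], [-0.001, 0.0, -1.0]]
ft_force: [0.2, -0.0, -1.1]
opening: 0.17
```

Call:
move_arm(
  moves=[
    {"travel": [0,0,-0.003],"rotation": [0,0,0],"claw": 0},
    {"travel": [0,0,0],"rotation": [0,0,0],"claw": 0},
  ],
)

```text
t: 6.65
position: [0.5945, 0.1736, 0.0892]
orientation: [[0.998, 0.056, -0.0], [0.056, -0.998, -0.0], [-0.0, 0.0, -1.0]]
ft_force: [0.6, -0.3, -0.0]
opening: 0.169
```

Call:
move_arm(
  moves=[
    {"travel": [0,0,-0.003],"rotation": [0,0,0],"claw": 0},
    {"travel": [0,0,0],"rotation": [0,0,0],"claw": 0},
  ],
)

```text
t: 6.9
position: [0.5945, 0.1736, 0.0861]
orientation: [[0.998, 0.056, -0.0], [0.056, -0.998, -0.0], [-0.0, 0.0, -1.0]]
ft_force: [-0.2, -0.1, -0.8]
opening: 0.17
```

Call:
move_arm(
  moves=[
    {"travel": [0,0,-0.003],"rotation": [0,0,0],"claw": 0},
    {"travel": [0,0,0],"rotation": [0,0,0],"claw": 0},
  ],
)

```text
t: 7.15
position: [0.5947, 0.1736, 0.0832]
orientation: [[0.998, 0.056, 0.0], [0.056, -0.998, 0.0], [0.0, -0.0, -1.0]]
ft_force: [0.2, 0.8, 2.5]
opening: 0.171
```

Call:
move_arm(
  moves=[
    {"travel": [0,0,-0.002],"rotation": [0,0,0],"claw": 0},
    {"travel": [0,0,0],"rotation": [0,0,0],"claw": 0},
  ],
)

```text
t: 7.4
position: [0.5947, 0.1736, 0.0813]
orientation: [[0.998, 0.056, 0.0], [0.056, -0.998, 0.0], [0.0, -0.0, -1.0]]
ft_force: [0.3, -0.7, 2.8]
opening: 0.171
```

Call:
move_arm(
  moves=[
    {"travel": [0,0,-0.002],"rotation": [0,0,0],"claw": 0},
    {"travel": [0,0,-0.001],"rotation": [0,0,0],"claw": 0},
    {"travel": [0,0,0],"rotation": [0,0,0],"claw": 0},
  ],
)

```text
t: 7.78
position: [0.5947, 0.1736, 0.0783]
orientation: [[0.998, 0.056, 0.0], [0.056, -0.998, 0.0], [0.0, -0.0, -1.0]]
ft_force: [0.1, 0.2, 3.2]
opening: 0.17
```

Run:
```python
from workcell import *
import numpy as np
print(np.mean([sense()['ft_force'] for _ in range(20)],0))
```

```text
[0.06865688 0.24286854 3.17307357]
```

Call:
move_arm(
  moves=[
    {"travel": [0,0,-0.0012],"rotation": [0,0,0],"claw": 0},
    {"travel": [0.0003,-0.005,0],"rotation": [0,0,0],"claw": 0},
    {"travel": [0.0003,-0.005,0],"rotation": [0,0,0],"claw": 0},
    {"travel": [0.0004,-0.006,0],"rotation": [0,0,0],"claw": 0},
    {"travel": [0,0,0],"rotation": [0,0,0],"claw": 0},
  ],
)

```text
t: 8.4
position: [0.5957, 0.1573, 0.0773]
orientation: [[0.998, 0.055, 0.0], [0.055, -0.998, -0.0], [0.0, 0.0, -1.0]]
ft_force: [-1.2, -1.4, 8.4]
opening: 0.17
```

Run:
```python
from workcell import *
import cv2
print(sense()['ft_force'])
w=snapshot('wrist')[:,:,::-1]
cv2.imwrite('pics/w9.png',w)
```

```text
[-1.23609696 -1.44120272  8.37270773]
```

View pics/w9.png

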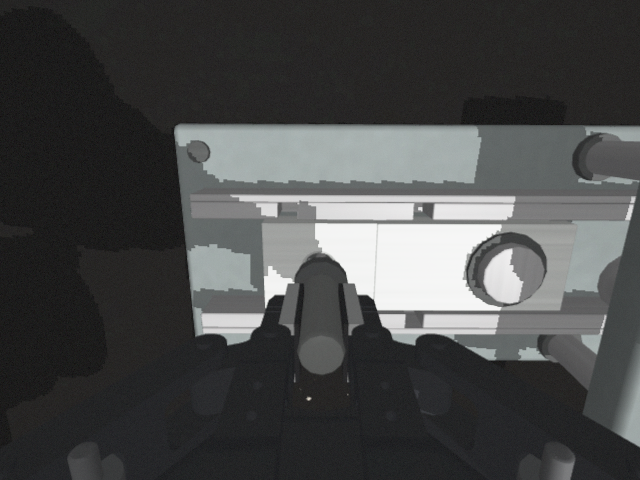

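Call:
move_arm(
  moves=[
    {"travel": [0.0004,-0.008,0.0004],"rotation": [0,0,0],"claw": 0},
    {"travel": [0.0004,-0.008,0],"rotation": [0,0,0],"claw": 0},
    {"travel": [0.0005,-0.008,0],"rotation": [0,0,0],"claw": 0},
    {"travel": [0.0004,-0.008,0],"rotation": [0,0,0],"claw": 0},
    {"travel": [0.0005,-0.008,0],"rotation": [0,0,0],"claw": 0},
    {"travel": [0.0004,-0.008,0],"rotation": [0,0,0],"claw": 0},
    {"travel": [0,0,0],"rotation": [0,0,0],"claw": 0},
  ],
)

```text
t: 9.32
position: [0.5982, 0.1087, 0.0775]
orientation: [[0.998, 0.055, -0.0], [0.055, -0.998, -0.0], [-0.0, 0.0, -1.0]]
ft_force: [-0.8, -2.1, 4.1]
opening: 0.172
```

Call:
move_arm(
  moves=[
    {"travel": [0.0002,-0.003,0],"rotation": [0,0,0],"claw": 0},
    {"travel": [0.0002,-0.003,0],"rotation": [0,0,0],"claw": 0},
    {"travel": [0,0,0],"rotation": [0,0,0],"claw": 0},
  ],
)

```text
t: 9.7
position: [0.5985, 0.1035, 0.0775]
orientation: [[0.998, 0.056, -0.0], [0.056, -0.998, -0.0], [-0.0, 0.0, -1.0]]
ft_force: [-1.8, -0.8, 3.6]
opening: 0.168
```

Call:
move_arm(
  moves=[
    {"travel": [0.0001,-0.002,0],"rotation": [0,0,0],"claw": 0},
    {"travel": [0.0001,-0.001,0],"rotation": [0,0,0],"claw": 0},
    {"travel": [0,0,0],"rotation": [0,0,0],"claw": 0},
  ],
)

```text
t: 10.07
position: [0.5988, 0.1006, 0.0775]
orientation: [[0.998, 0.056, 0.0], [0.056, -0.998, 0.0], [0.0, -0.0, -1.0]]
ft_force: [-1.4, 1.3, 4.0]
opening: 0.171
```

Run:
```python
from workcell import *
import cv2
print(sense()['ft_force'])
cv2.imwrite('pics/w10.png',snapshot('wrist')[:,:,::-1])
```

```text
[-1.36927454  1.25899629  4.04039367]
```

View pics/w10.png

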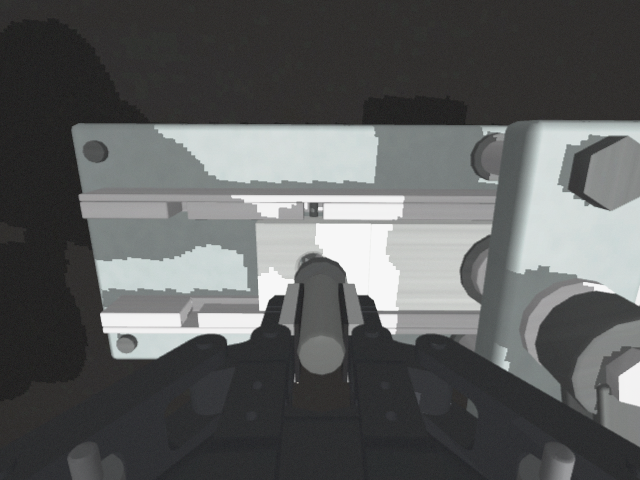

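Call:
move_arm(
  moves=[
    {"travel": [0.0001,-0.002,0],"rotation": [0,0,0],"claw": 0},
    {"travel": [0,-0.001,0],"rotation": [0,0,0],"claw": 0},
    {"travel": [0,0,0],"rotation": [0,0,0],"claw": 0},
  ],
)

```text
t: 10.5
position: [0.5989, 0.0983, 0.0775]
orientation: [[0.998, 0.056, 0.0], [0.056, -0.998, 0.001], [0.0, -0.001, -1.0]]
ft_force: [-0.2, 9.0, 3.8]
opening: 0.17
```

Call:
move_arm(
  moves=[
    {"travel": [0,0,0.008],"rotation": [0,0,0],"claw": 0},
    {"travel": [0,0.002,0.015],"rotation": [0,0,0],"claw": 0},
    {"travel": [0,0.002,0.03],"rotation": [0,0,0],"claw": 0},
    {"travel": [0,0,0.04],"rotation": [0,0,0],"claw": 0},
    {"travel": [0,0,0.05],"rotation": [0,0,0],"claw": 0},
    {"travel": [0,0,0],"rotation": [0,0,0],"claw": 0},
  ],
)

```text
t: 11.25
position: [0.6007, 0.1015, 0.2246]
orientation: [[0.998, 0.056, 0.007], [0.056, -0.998, 0.0], [0.007, 0.0, -1.0]]
ft_force: [-0.1, 0.1, -0.3]
opening: 0.17
```

Run:
```python
from workcell import *
from h import *
import cv2,pickle
s=sense();print(s['position'],s['ft_force'],s['joints'])
for n in('wrist','side','top'):
  cv2.imwrite(f'pics/{n}11.png',snapshot(n)[:,:,::-1])
w=cv2.imread('pics/wrist11.png');cv2.imwrite('pics/w11c.png',cv2.resize(w[150:300,220:400],None,fx=4,fy=4))
W=camera_info('wrist');pickle.dump(W,open('w11.pkl','wb'))
S=camera_info('side')
print(proj(S,s['position']-[0,0,.0615]))
```

```text
[0.60073797 0.101481   0.2245959 ] [-0.08209292  0.14928556 -0.25581265] [ 6.96181826e-02  4.74426484e-01  1.40048495e+00 -4.80333070e-04
  1.25996755e+00  1.58480741e+00]
(np.float64(348.2578841190878), np.float64(218.68972795780013))
```

View pics/w11c.png

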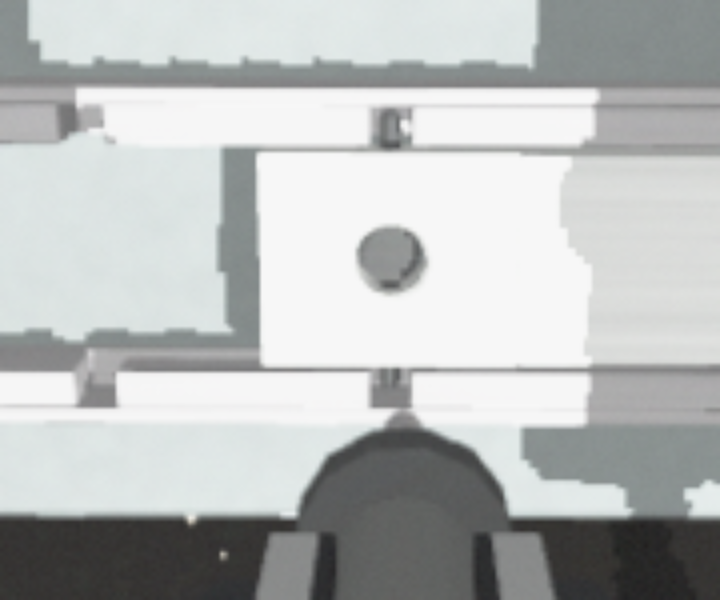

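View pics/side11.png

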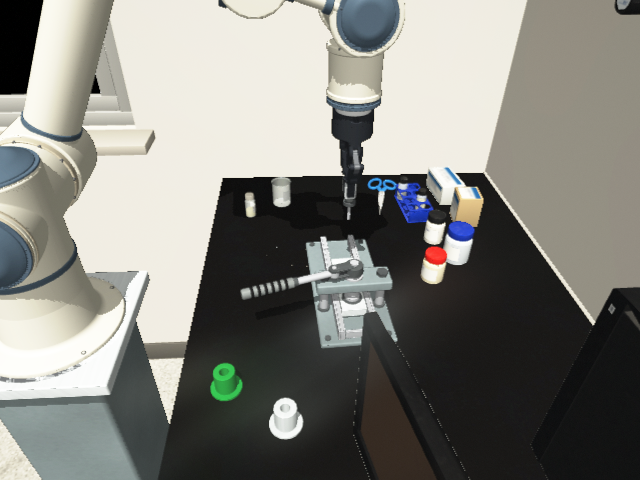

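Call:
move_arm(
  moves=[
    {"travel": [-0.008,-0.02,0.003],"rotation": [0,0,0.05],"claw": 0},
    {"travel": [-0.016,-0.042,0],"rotation": [0,0,0.1],"claw": 0},
    {"travel": [-0.018,-0.048,0],"rotation": [0,0,0.13],"claw": 0},
    {"travel": [-0.018,-0.048,0],"rotation": [0,0,0.13],"claw": 0},
    {"travel": [-0.018,-0.048,0],"rotation": [0,0,0.13],"claw": 0},
    {"travel": [-0.018,-0.048,0],"rotation": [0,0,0.13],"claw": 0},
    {"travel": [-0.018,-0.048,0],"rotation": [0,0,0.13],"claw": 0},
    {"travel": [-0.014,-0.035,-0.02],"rotation": [0,0,0.1],"claw": 0},
    {"travel": [-0.007,-0.018,-0.03],"rotation": [0,0,0],"claw": 0},
    {"travel": [0,0,-0.02],"rotation": [0,0,0],"claw": 0},
    {"travel": [0,0,0],"rotation": [0,0,0],"claw": 0},
  ],
)

```text
t: 12.78
position: [0.4624, -0.2527, 0.1514]
orientation: [[0.577, 0.816, -0.004], [0.817, -0.577, 0.003], [-0.0, -0.005, -1.0]]
ft_force: [-0.2, -0.0, -0.7]
opening: 0.174
```

Run:
```python
from workcell import *
from h import *
import cv2,pickle
np.set_printoptions(precision=4,suppress=True)
print('hole',atz(pickle.load(open('w11.pkl','rb')),317.75,214.5,.036))
s=sense();print(s['position'],s['orientation'],s['ft_force'])
for n in('wrist','side','top'):
  cv2.imwrite(f'pics/{n}12.png',snapshot(n)[:,:,::-1])
  print(n,proj(camera_info(n),s['position']-[0,0,.0615]))
w=cv2.imread('pics/wrist12.png');cv2.imwrite('pics/w12c.png',cv2.resize(w[140:290,230:400],None,fx=4,fy=4))
w=cv2.imread('pics/side12.png');cv2.imwrite('pics/s12c.png',cv2.resize(w[320:445,240:350],None,fx=5,fy=5))
```

```text
hole [0.5962 0.1036 0.036 ]
[ 0.4624 -0.2527  0.1514] [[ 0.5773  0.8165 -0.0041]
 [ 0.8165 -0.5773  0.0028]
 [-0.0001 -0.0049 -1.    ]] [-0.2225 -0.0288 -0.6899]
wrist (np.float64(319.61684754343116), np.float64(255.3501099955163))
side (np.float64(282.1072351079201), np.float64(388.52805670995156))
top (np.float64(470.7175070165291), np.float64(275.70816223525145))
```

View pics/w12c.png

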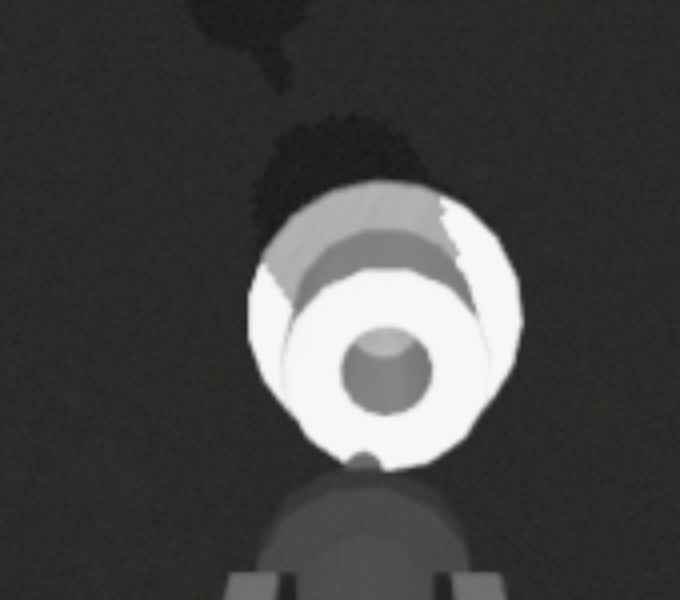

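View pics/s12c.png

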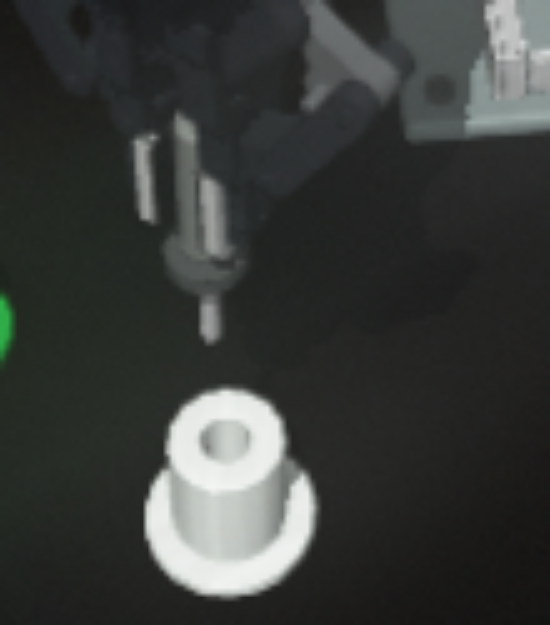

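Run:
```python
from workcell import *
from h import *
np.set_printoptions(precision=4,suppress=True)
S=camera_info('side');W=camera_info('wrist');p=sense()['position']
print('rim',tri([(W,326.5,232.5),(S,285,408.2)]),atz(W,326.5,232.5,.045),atz(S,285,408.2,.045))
print('tip',tri([(W,321.2,255),(S,282,387.7)]))
```

```text
rim (array([ 0.4665, -0.2552,  0.0419]), [np.float64(1.3), np.float64(1.3)]) [ 0.4683 -0.2546  0.045 ] [ 0.4653 -0.257   0.045 ]
tip (array([ 0.4634, -0.2531,  0.0921]), [np.float64(1.1), np.float64(1.1)])
```

Call:
move_arm(
  moves=[
    {"travel": [0.004,-0.0015,-0.015],"rotation": [0,0,0],"claw": 0},
    {"travel": [0,0,-0.023],"rotation": [0,0,0],"claw": 0},
    {"travel": [0,0,0],"rotation": [0,0,0],"claw": 0},
  ],
)

```text
t: 13.3
position: [0.4674, -0.2543, 0.1141]
orientation: [[0.577, 0.817, -0.002], [0.817, -0.577, 0.001], [-0.0, -0.003, -1.0]]
ft_force: [0.5, 0.2, -0.3]
opening: 0.173
```

Run:
```python
from workcell import *
from h import *
import cv2
s=sense();print(s['position'],s['ft_force'])
for n in('wrist','side','top'):
  cv2.imwrite(f'pics/{n}13.png',snapshot(n)[:,:,::-1])
w=cv2.imread('pics/wrist13.png');a=cv2.resize(w[180:300,250:390],None,fx=4,fy=4)
w=cv2.imread('pics/side13.png');b=cv2.resize(w[350:446,260:310],None,fx=5,fy=5)
cv2.imwrite('pics/c13.png',np.hstack([a,b]))
```

```text
[ 0.46735042 -0.25426169  0.11408847] [ 0.50074699  0.20032974 -0.25451334]
```

View pics/c13.png

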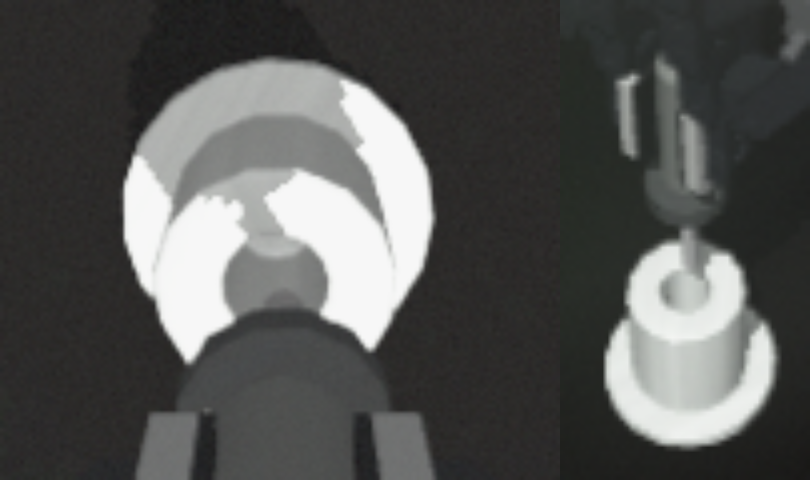

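Call:
move_arm(
  moves=[
    {"travel": [-0.001,0.0007,-0.006],"rotation": [0,0,0],"claw": 0},
    {"travel": [0,0,-0.012],"rotation": [0,0,0],"claw": 0},
    {"travel": [0,0,-0.012],"rotation": [0,0,0],"claw": 0},
    {"travel": [0,0,-0.01],"rotation": [0,0,0],"claw": 0},
    {"travel": [0,0,0],"rotation": [0,0,0],"claw": 0},
  ],
)

```text
t: 14.08
position: [0.4664, -0.2539, 0.0745]
orientation: [[0.577, 0.817, -0.001], [0.817, -0.577, 0.001], [0.0, -0.002, -1.0]]
ft_force: [-0.2, 0.2, -1.0]
opening: 0.168
```

Call:
move_arm(
  moves=[
    {"travel": [0,0,-0.004],"rotation": [0,0,0],"claw": 0},
    {"travel": [0,0,0],"rotation": [0,0,0],"claw": 0},
  ],
)

```text
t: 14.32
position: [0.4669, -0.2542, 0.0715]
orientation: [[0.577, 0.817, 0.0], [0.817, -0.577, -0.0], [-0.0, 0.0, -1.0]]
ft_force: [-0.2, -0.6, -1.2]
opening: 0.172
```

Call:
move_arm(
  moves=[
    {"travel": [0,0,-0.004],"rotation": [0,0,0],"claw": 0},
    {"travel": [0,0,0],"rotation": [0,0,0],"claw": 0},
  ],
)

```text
t: 14.58
position: [0.4668, -0.2541, 0.0673]
orientation: [[0.577, 0.817, -0.0], [0.817, -0.577, 0.0], [-0.0, -0.0, -1.0]]
ft_force: [0.1, 1.0, -0.4]
opening: 0.177
```

Run:
```python
from workcell import *
from h import *
import cv2
s=sense();print(s['position'],s['ft_force'])
for n in('wrist','side'):
  cv2.imwrite(f'pics/{n}14.png',snapshot(n)[:,:,::-1])
w=cv2.imread('pics/wrist14.png');a=cv2.resize(w[180:300,250:390],None,fx=4,fy=4)
w=cv2.imread('pics/side14.png');b=cv2.resize(w[350:446,260:310],None,fx=5,fy=5)
cv2.imwrite('pics/c14.png',np.hstack([a,b]))
```

```text
[ 0.46681037 -0.25413897  0.06732907] [ 0.1214853   0.95986263 -0.36065063]
```

View pics/c14.png

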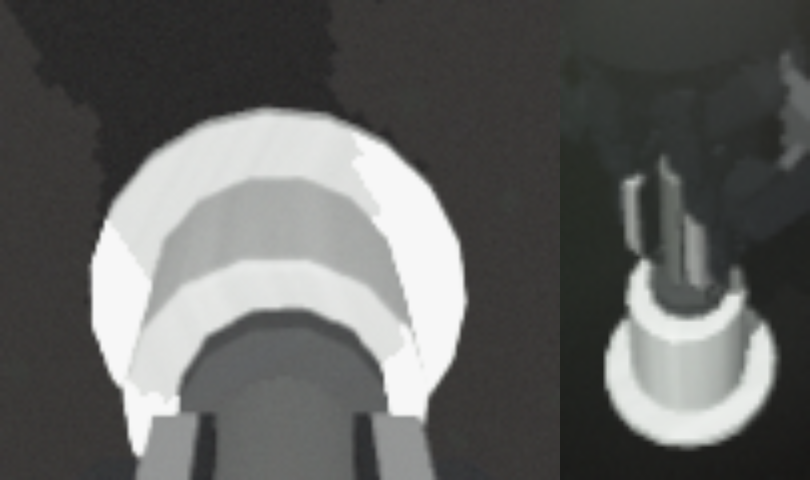

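Call:
move_arm(
  moves=[
    {"travel": [0,0,-0.0015],"rotation": [0,0,0],"claw": 0},
    {"travel": [0,0,0],"rotation": [0,0,0],"claw": 0.25},
    {"travel": [0,0,0],"rotation": [0,0,0],"claw": 0.35},
    {"travel": [0,0,0],"rotation": [0,0,0],"claw": 0.5},
    {"travel": [0,0,0],"rotation": [0,0,0],"claw": 0.6},
    {"travel": [0,0,0.02],"rotation": [0,0,0],"claw": 0.6},
    {"travel": [0,0,0.03],"rotation": [0,0,0],"claw": 0.6},
    {"travel": [0,0,0.04],"rotation": [0,0,0],"claw": 0.6},
    {"travel": [0,0,0.04],"rotation": [0,0,0],"claw": 0.6},
  ],
)

```text
t: 15.8
position: [0.4667, -0.2541, 0.1972]
orientation: [[0.577, 0.817, -0.0], [0.817, -0.577, 0.0], [0.0, -0.0, -1.0]]
ft_force: [0.6, -0.7, 0.1]
opening: 0.602
```

Run:
```python
from workcell import *
from h import *
import cv2
s=sense();print(s['position'],s['ft_force'],s['opening'])
for n in('wrist','side','top'):
  cv2.imwrite(f'pics/{n}15.png',snapshot(n)[:,:,::-1])
w=cv2.imread('pics/wrist15.png');a=cv2.resize(w[160:280,250:390],None,fx=4,fy=4)
w=cv2.imread('pics/side15.png');b=cv2.resize(w[350:446,260:310],None,fx=5,fy=5)
cv2.imwrite('pics/c15.png',np.hstack([a,b]))
w=cv2.imread('pics/top15.png');cv2.imwrite('pics/t15c.png',cv2.resize(w[180:320,255:410],None,fx=5,fy=5))
```

```text
[ 0.46668606 -0.25405192  0.19718826] [ 0.60879271 -0.71003453  0.06363296] 0.6016578921598656
```

View pics/c15.png

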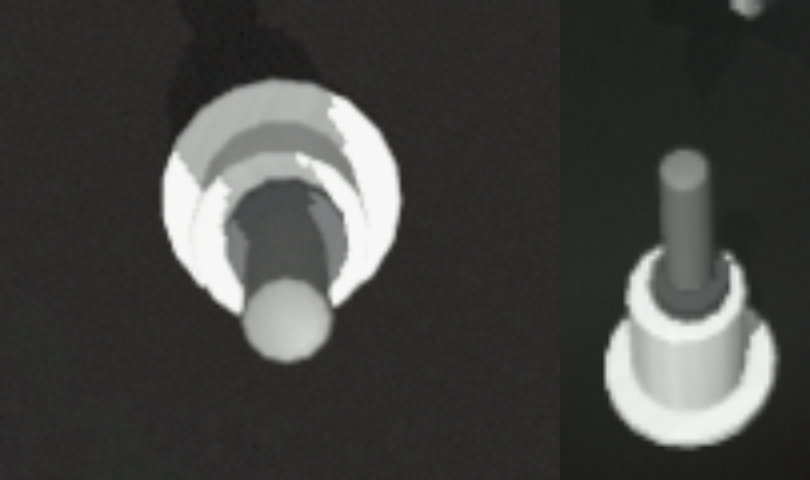

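View pics/t15c.png

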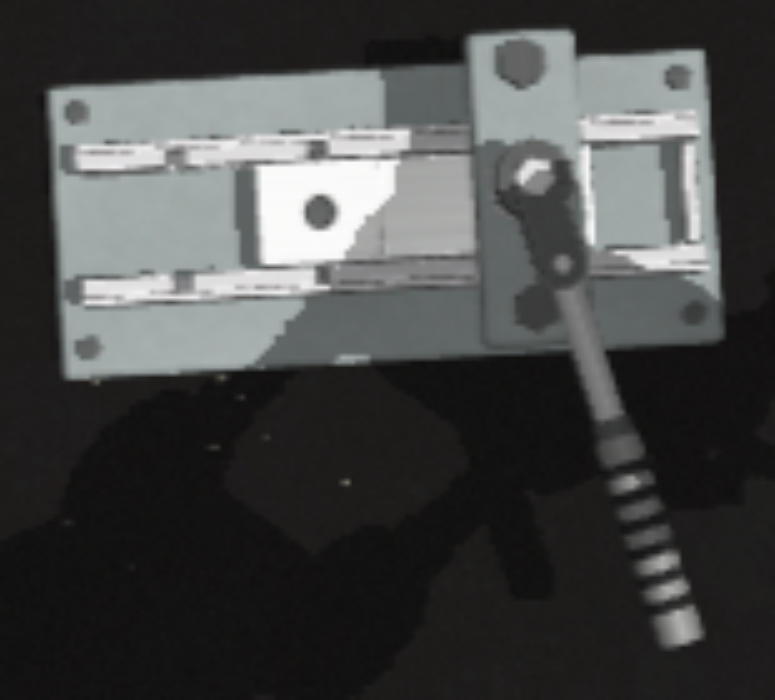

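Call:
move_arm(
  moves=[
    {"travel": [0,0.015,0.01],"rotation": [0,0,-0.1],"claw": 0.3},
    {"travel": [-0.002,0.025,0],"rotation": [0,0,-0.17],"claw": 0},
    {"travel": [-0.002,0.028,0],"rotation": [0,0,-0.18],"claw": 0},
    {"travel": [-0.002,0.028,0],"rotation": [0,0,-0.18],"claw": 0},
    {"travel": [-0.003,0.028,0],"rotation": [0,0,-0.18],"claw": 0},
    {"travel": [-0.003,0.025,0],"rotation": [0,0,-0.18],"claw": 0},
    {"travel": [-0.002,0.015,-0.01],"rotation": [0,0,-0.02],"claw": 0},
    {"travel": [0,0,-0.03],"rotation": [0,0,0],"claw": 0},
    {"travel": [0,0,0],"rotation": [0,0,0],"claw": 0},
  ],
)

```text
t: 17.08
position: [0.4513, -0.0895, 0.164]
orientation: [[0.999, -0.054, -0.005], [-0.054, -0.999, 0.002], [-0.005, -0.001, -1.0]]
ft_force: [-0.9, 0.1, 0.6]
opening: -0.001
```

Run:
```python
from workcell import *
import cv2
s=sense();print(s['position'],s['ft_force'],s['joints'])
cv2.imwrite('pics/w16.png',snapshot('wrist')[:,:,::-1])
```

```text
[ 0.45129178 -0.08954404  0.16404738] [-0.93197579  0.13938207  0.60908105] [-3.25756857e-01  3.58449210e-01  1.81943699e+00 -3.52528920e-05
  9.68505920e-01  1.29889666e+00]
```

View pics/w16.png

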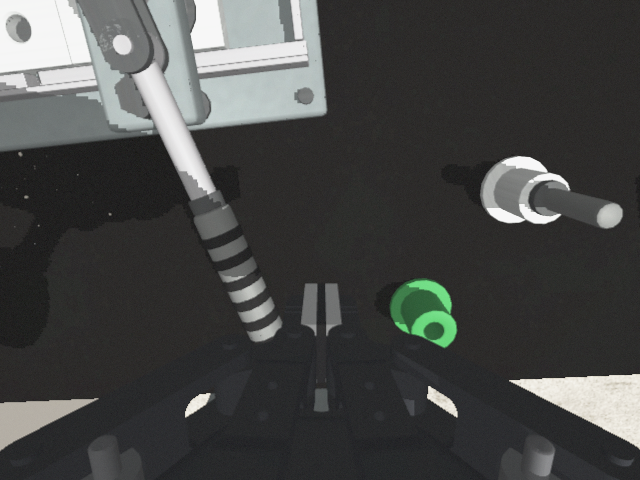

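Run:
```python
import numpy as np
A=np.array([.6028,.0028]);R=.168;off=.022
prev=None
for d in np.arange(0,100,6):
    a=np.radians(197.3-d);u=np.array([np.cos(a),np.sin(a)]);n=np.array([u[1],-u[0]])
    F=A+R*u-off*n
    print(d,np.round(F,4),None if prev is None else np.round(F-prev,4));prev=F
```

```text
0 [ 0.4489 -0.0682] None
6 [ 0.4424 -0.0517] [-0.0066  0.0165]
12 [ 0.4376 -0.0346] [-0.0048  0.0171]
18 [ 0.4345 -0.0171] [-0.003   0.0175]
24 [0.4334 0.0006] [-0.0012  0.0177]
30 [0.4341 0.0183] [0.0007 0.0177]
36 [0.4366 0.0358] [0.0025 0.0176]
42 [0.441 0.053] [0.0044 0.0172]
48 [0.4471 0.0697] [0.0061 0.0166]
54 [0.455  0.0856] [0.0078 0.0159]
60 [0.4644 0.1006] [0.0095 0.015 ]
66 [0.4754 0.1145] [0.011  0.0139]
72 [0.4878 0.1272] [0.0124 0.0127]
78 [0.5014 0.1385] [0.0136 0.0113]
84 [0.5161 0.1484] [0.0147 0.0099]
90 [0.5318 0.1567] [0.0157 0.0083]
96 [0.5483 0.1632] [0.0165 0.0066]
```

Call:
move_arm(
  moves=[
    {"travel": [0,0,-0.03],"rotation": [0,0,0],"claw": 0},
    {"travel": [0,0,-0.034],"rotation": [0,0,0],"claw": 0},
    {"travel": [-0.003,0.01,0],"rotation": [0,0,0],"claw": 0},
    {"travel": [0,0,0],"rotation": [0,0,0],"claw": 0},
  ],
)

```text
t: 17.62
position: [0.45, -0.0797, 0.1031]
orientation: [[0.999, -0.054, 0.0], [-0.054, -0.999, -0.0], [0.0, 0.0, -1.0]]
ft_force: [-0.5, -0.0, 0.7]
opening: 0.001
```

Call:
move_arm(
  moves=[
    {"travel": [-0.001,0.0115,0],"rotation": [0,0,0],"claw": 0},
    {"travel": [-0.0066,0.0165,0],"rotation": [0,0,0],"claw": 0},
    {"travel": [-0.0048,0.0171,0],"rotation": [0,0,-0.06],"claw": 0},
    {"travel": [-0.003,0.0175,0],"rotation": [0,0,-0.08],"claw": 0},
    {"travel": [-0.0012,0.0177,0],"rotation": [0,0,-0.08],"claw": 0},
    {"travel": [0.0007,0.0177,0],"rotation": [0,0,-0.08],"claw": 0},
    {"travel": [0.0025,0.0176,0],"rotation": [0,0,-0.08],"claw": 0},
    {"travel": [0,0,0],"rotation": [0,0,0],"claw": 0},
  ],
)

```text
t: 18.62
position: [0.4361, 0.0368, 0.1023]
orientation: [[0.908, -0.419, 0.0], [-0.419, -0.908, 0.0], [0.0, -0.0, -1.0]]
ft_force: [0.1, -0.1, -0.3]
opening: 0.002
```

Run:
```python
from workcell import *
import cv2
s=sense();print(s['position'],s['ft_force'],s['joints'])
cv2.imwrite('pics/t17.png',snapshot('top')[:,:,::-1])
w=cv2.imread('pics/t17.png');cv2.imwrite('pics/t17c.png',cv2.resize(w[180:320,255:410],None,fx=5,fy=5))
```

```text
[0.43606714 0.03683773 0.10232134] [ 0.07455518 -0.07669747 -0.33707457] [-5.24586508e-02  4.38124252e-01  1.94101873e+00  2.24868990e-04
  7.62139302e-01  1.95021355e+00]
```

View pics/t17c.png

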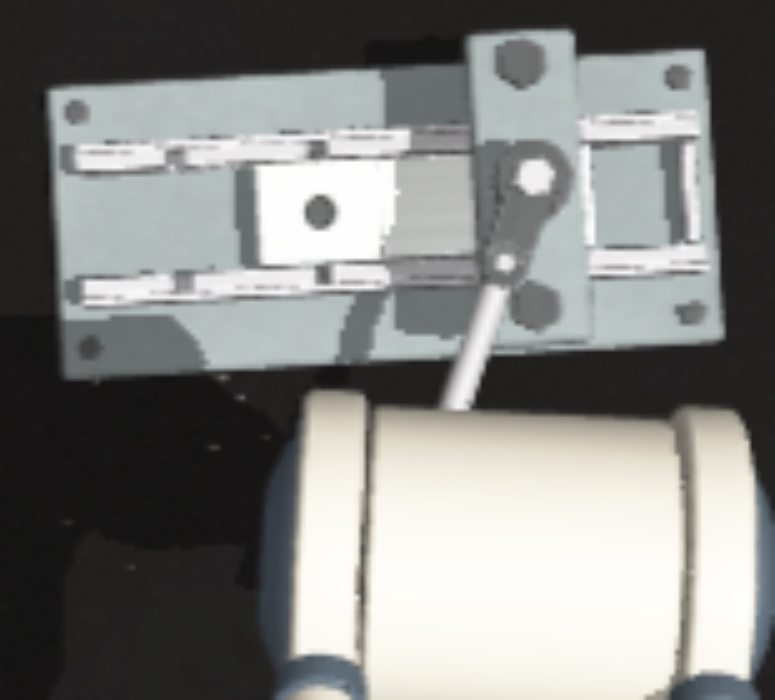

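Call:
move_arm(
  moves=[
    {"travel": [0.003,0.0115,0],"rotation": [0,0,-0.07],"claw": 0},
    {"travel": [0.003,0.0115,0],"rotation": [0,0,-0.07],"claw": 0},
    {"travel": [0.004,0.011,0],"rotation": [0,0,-0.07],"claw": 0},
    {"travel": [0.0045,0.0107,0],"rotation": [0,0,-0.07],"claw": 0},
    {"travel": [0,0,0],"rotation": [0,0,0],"claw": 0},
  ],
)

```text
t: 19.3
position: [0.4509, 0.0801, 0.102]
orientation: [[0.757, -0.653, 0.0], [-0.653, -0.757, 0.0], [0.0, -0.0, -1.0]]
ft_force: [0.9, -0.2, -0.2]
opening: 0.004
```

Call:
move_arm(
  moves=[
    {"travel": [0.005,0.0104,0],"rotation": [0,0,-0.05],"claw": 0},
    {"travel": [0,0,0],"rotation": [0,0,0],"claw": 0},
  ],
)

```text
t: 19.55
position: [0.4559, 0.0903, 0.102]
orientation: [[0.724, -0.69, -0.0], [-0.69, -0.724, 0.0], [-0.0, 0.0, -1.0]]
ft_force: [0.3, -1.1, -0.4]
opening: 0.003
```

Call:
move_arm(
  moves=[
    {"travel": [0.0055,0.0095,0],"rotation": [0,0,-0.05],"claw": 0},
    {"travel": [0,0,0],"rotation": [0,0,0],"claw": 0},
  ],
)

```text
t: 19.8
position: [0.4614, 0.0997, 0.102]
orientation: [[0.688, -0.725, 0.0], [-0.725, -0.688, 0.0], [0.0, -0.0, -1.0]]
ft_force: [-0.7, -0.5, -0.5]
opening: -0.0
```

Call:
move_arm(
  moves=[
    {"travel": [0.006,0.009,0],"rotation": [0,0,-0.05],"claw": 0},
    {"travel": [0,0,0],"rotation": [0,0,0],"claw": 0},
  ],
)

```text
t: 20.05
position: [0.4674, 0.1087, 0.102]
orientation: [[0.651, -0.759, 0.0], [-0.759, -0.651, 0.0], [0.0, -0.0, -1.0]]
ft_force: [0.6, -0.2, -0.4]
opening: -0.001
```

Call:
move_arm(
  moves=[
    {"travel": [0.0065,0.0085,0],"rotation": [0,0,-0.05],"claw": 0},
    {"travel": [0,0,0],"rotation": [0,0,0],"claw": 0},
  ],
)

```text
t: 20.3
position: [0.4731, 0.1166, 0.1017]
orientation: [[0.613, -0.79, -0.002], [-0.79, -0.613, -0.001], [-0.0, 0.002, -1.0]]
ft_force: [-3.3, -8.5, 0.9]
opening: -0.002
```

Run:
```python
from workcell import *
import cv2
s=sense();print(s['position'],s['ft_force'],s['joints'])
cv2.imwrite('pics/t18.png',snapshot('top')[:,:,::-1])
w=cv2.imread('pics/t18.png');cv2.imwrite('pics/t18c.png',cv2.resize(w[180:320,255:410],None,fx=5,fy=5))
```

```text
[0.47311856 0.11663607 0.10173895] [-3.26705811 -8.54557037  0.88138174] [ 1.19643227e-01  4.88770436e-01  1.82310878e+00 -1.08261510e-03
  8.31377098e-01  2.60262568e+00]
```

View pics/t18c.png

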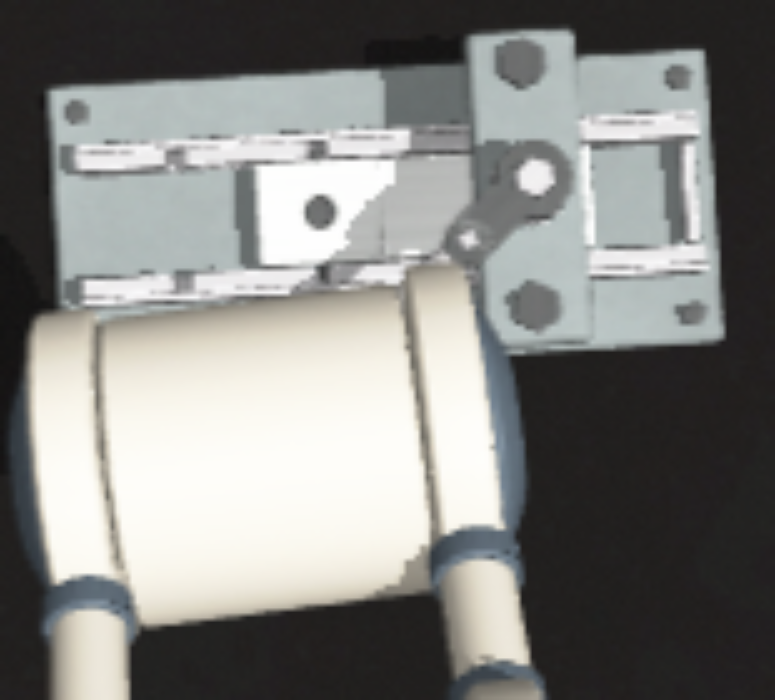

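Call:
move_arm(
  moves=[
    {"travel": [0.0037,0.0042,0],"rotation": [0,0,-0.02],"claw": 0},
    {"travel": [0.0038,0.0041,0],"rotation": [0,0,-0.02],"claw": 0},
    {"travel": [0.004,0.0038,0],"rotation": [0,0,-0.02],"claw": 0},
    {"travel": [0.0041,0.0037,0],"rotation": [0,0,-0.02],"claw": 0},
    {"travel": [0,0,0],"rotation": [0,0,0],"claw": 0},
  ],
)

```text
t: 20.98
position: [0.488, 0.132, 0.1016]
orientation: [[0.548, -0.837, -0.003], [-0.837, -0.548, -0.001], [-0.0, 0.003, -1.0]]
ft_force: [-6.5, -7.8, 2.0]
opening: -0.002
```

Run:
```python
from workcell import *
import cv2,numpy as np
s=sense();print(s['position'],s['ft_force'],s['joints'])
for n,c in(('top',(180,320,255,410)),('side',(200,330,230,400)),('wrist',(0,480,0,640))):
  w=np.ascontiguousarray(snapshot(n)[:,:,::-1]);k=1 if n=='wrist' else 4.5
  cv2.imwrite(f'pics/{n}19.png',cv2.resize(w[c[0]:c[1],c[2]:c[3]],None,fx=k,fy=k))
```

```text
[0.48795578 0.13196092 0.10156637] [-6.51580396 -7.8275094   2.03239563] [ 1.46601250e-01  5.08004480e-01  1.77837877e+00 -1.31448456e-03
  8.58390726e-01  2.70953045e+00]
```

View pics/top19.png

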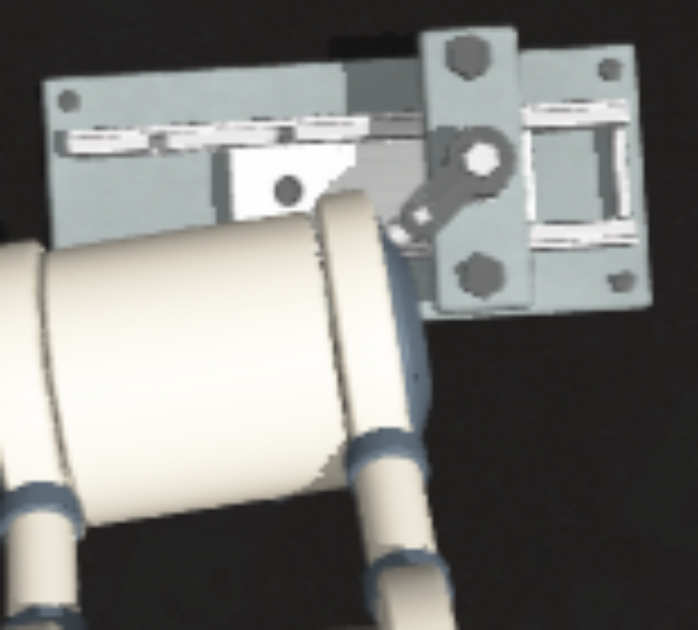

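View pics/wrist19.png

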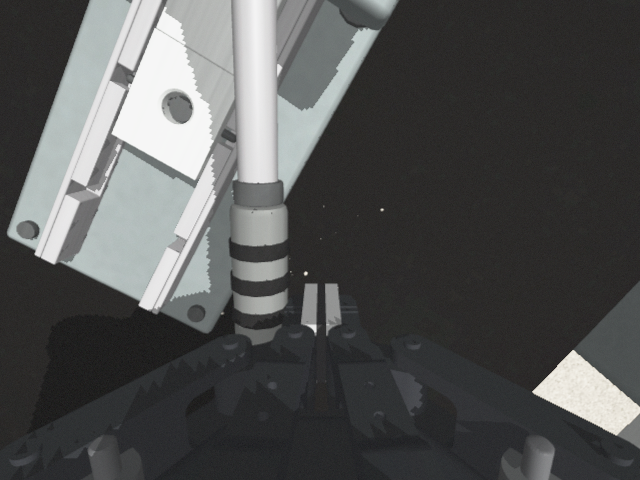

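View pics/side19.png

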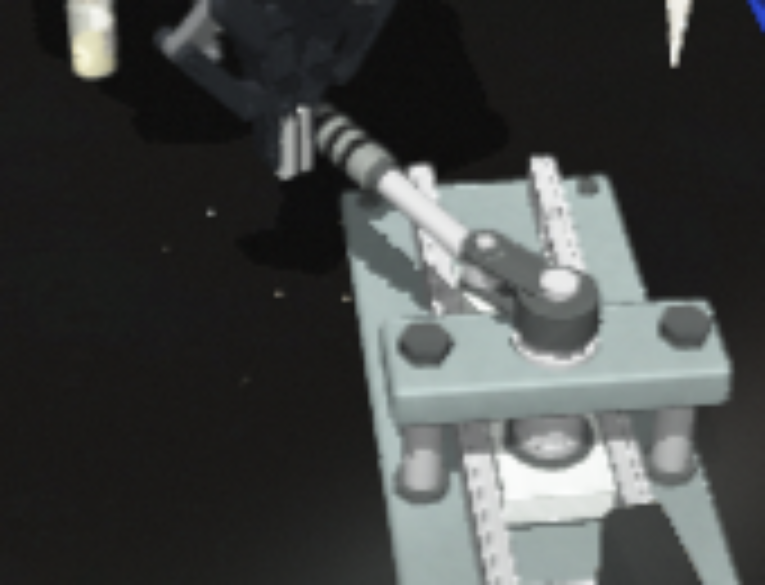

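Run:
```python
from h import *
W=camera_info('wrist');T=camera_info('top')
a=atz(W,253.5,10,.115);b=atz(W,257.5,175,.115);d=(b-a)[:2];print(a,b,np.degrees(np.arctan2(d[1],d[0])))
s=atz(T,255+482/4.5,180+158/4.5,.127);h=atz(T,255+422/4.5,180+215/4.5,.127);d=(h-s)[:2];print(s,h,np.degrees(np.arctan2(d[1],d[0])))
s=atz(T,255+537/5,180+176/5,.127);
for q in((562,262),(468,239)):
  h=atz(T,255+q[0]/5,180+q[1]/5,.127);d=(h-s)[:2];print(np.degrees(np.arctan2(d[1],d[0]))%360)
```

```text
[0.56402066 0.05325222 0.115     ] [0.53693623 0.0967892  0.115     ] 121.88580806832327
[0.60250925 0.00353981 0.127     ] [0.57353525 0.03434977 0.127     ] 133.24100999694141
195.55367967499026
132.1100084835784
```

Call:
move_arm(
  moves=[
    {"travel": [0.003,0.0026,0],"rotation": [0,0,0],"claw": 0},
    {"travel": [0,0,0],"rotation": [0,0,0],"claw": 0},
    {"travel": [-0.007,-0.007,0],"rotation": [0,0,0],"claw": 0},
    {"travel": [-0.008,-0.009,0],"rotation": [0,0,0],"claw": 0},
    {"travel": [-0.01,-0.012,0],"rotation": [0,0,0],"claw": 0},
    {"travel": [-0.012,-0.015,0],"rotation": [0,0,0],"claw": 0},
    {"travel": [-0.015,-0.018,0.01],"rotation": [0,0,0.05],"claw": 0},
    {"travel": [-0.01,-0.02,0.03],"rotation": [0,0,0.1],"claw": 0},
    {"travel": [0,-0.02,0.04],"rotation": [0,0,0.1],"claw": 0},
    {"travel": [0,-0.04,0.04],"rotation": [0,0,0.1],"claw": 0},
    {"travel": [0,-0.04,0.02],"rotation": [0,0,0.1],"claw": 0},
    {"travel": [0,0,0],"rotation": [0,0,0],"claw": 0},
  ],
)

```text
t: 22.62
position: [0.431, -0.0478, 0.2434]
orientation: [[0.855, -0.518, 0.004], [-0.518, -0.855, -0.001], [0.004, -0.001, -1.0]]
ft_force: [-0.0, 0.6, -0.6]
opening: 0.0
```

Run:
```python
from workcell import *
import cv2,numpy as np
s=sense();print(s['t'],s['position'],s['ft_force'])
for n in('top','side'): cv2.imwrite(f'pics/{n}20.png',snapshot(n)[:,:,::-1])
w=cv2.imread('pics/top20.png');cv2.imwrite('pics/t20c.png',cv2.resize(w[180:320,255:410],None,fx=5,fy=5))
```

```text
22.625 [ 0.43102058 -0.04777321  0.24342322] [-0.01682895  0.56055722 -0.62658239]
```

View pics/t20c.png

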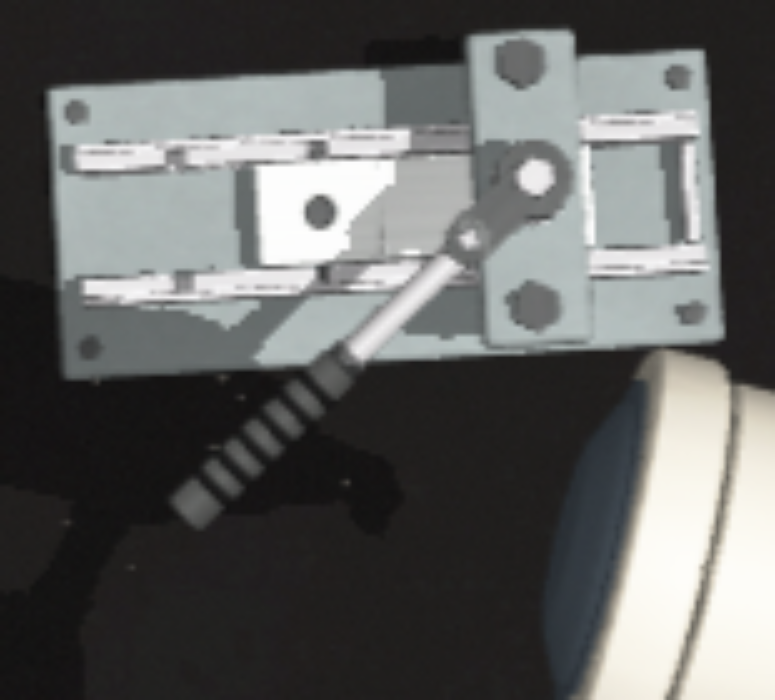

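View pics/side20.png

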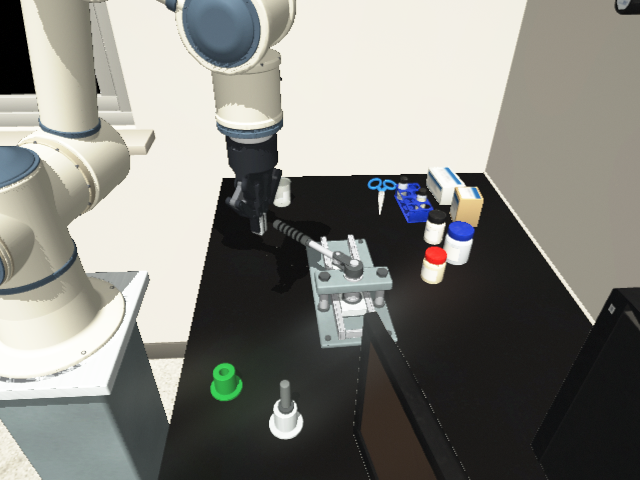

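Run:
```python
from workcell import *
print(ctrl.job_done())
```

```text
the job is handed in; nothing more can be done
None
```

I finished the whole job and handed it in at about 23 s of the 66 s; the hand-in gives no verdict. My last checks all passed.

- **Slide:** With the pin holding the button down, I pushed the slide until it met its stop at about 9 N. After I lifted the pin, the hole sat about 0.07 m from where it started, with the cross pin in its notch and the button up.
- **Pin tool:** It is back upright in the silver stand with its collar on the rim. I did not touch the green look-alike stand.
- **Torque handle:** The spindle turned about 63.5° clockwise to the firm stop. The handle then bent about 0.2 rad by image measurement, taken before one last 4 mm push that I estimate brought it to about 0.23 rad, still well under 0.45. I backed off, and the last picture shows it straight again, the spindle still tight and the arm clear.
- **Bystanders:** My moves stayed clear of the beaker, the vial and the timer. The last side picture shows the beaker's visible part in place. The arm hides the vial, and I made no separate check of the timer at the end.

Two readings disagreed. The camera put the pin tip about 5 mm lower relative to the gripper than the contact with the button did, so I used the contact value for heights. The sideways force during the slide push was too noisy to show sliding friction, so I confirmed that movement in the pictures.

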